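# Trace the seam of a cover plate with the probe pen

### The arm

A 6-joint arm with a two-finger parallel gripper is mounted at the origin on a cart in front of the work surface, level with it; the furniture and walls round the work are solid. World frame = base frame: x ahead of the robot, y to its left, z up, the work surface at z = 0. Lengths are in mm, angles in rad, forces in N, time in s.
With the tool pointing down it reaches from about 275 to 1000 mm from the base axis. Payload 8.4 kg.
Tool frame: the origin (TCP) lies at the very end of the fingers, on their centre line; the grasp point (between the pads) lies 19 mm behind it; z points along the fingers, y is the line along which they close (so a half turn about z gives the same grasp; the last joint's range is limited). The gripper opens to 85 mm and grips with 20 to 120 N. Pads are 22 mm wide; open, the fingers measure 114 mm over their backs; the gripper's body (76 mm by 85 mm) begins 54 mm behind the grasp point. The pads swing forward as they close: fully open they stand 13 mm farther back than shut.
Start: joints at [1.18, 0.353, 1.633, -0, 1.155, -0.002], TCP at [236.923, 578.356, 231.281] pointing down, gripper open.
Joint ranges: [-2.63, 2.63], [-0.92, 2.1], [0.06, 2.66], [-1.3, 4.44], [0, 2.69], [-3.02, 3.02]. Speed limits (rad/s): [2.22, 2.22, 2.79, 3.14, 3.14, 3.14].

### API

Orientations are given as [roll, pitch, yaw] about the fixed x, y, z axes, in that order (R = Rz(yaw) Ry(pitch) Rx(roll)).
In Python, from rig import r, vision gives the robot as it stands. The module is installed in compiled form; this text tells all that it offers.
- The arm moves only by the tool play_rows, never from a script. Its argument "steps" is a list of rows, each an object with "delta_pos": the shift along the tool's x, y, z in cm, a list of three; "yaw": the turn about the tool's z in rad; "jaw": the opening in per cent of the stroke, from 0 (shut) to 100 (fully open). A call has exactly 8 rows; each row is the pose to reach, as a shift and turn from the pose commanded when the call began, along the tool's axes at that moment; what a row does not reach only later rows make up. A row lasts 1/10 s, in which the tool goes at most 50 mm and 8.59 degrees, less where a joint would pass 70% of its speed; a pose out of reach is approached as far as the arm can. A call with a gripper value outside its range is refused whole. The fingers move at their own pace and stop on an object; "grip_force" is the grip in N (left out, the last holds). Time passes only in rows, so rows that repeat a pose let the fingers close, or fill a call up. It gives the time, the measured TCP pose, the force, the opening and the grip force at its end, in the units of the state.
- r.sense(): the state, without advancing time (a new reading comes with each control period).
- vision.grab_frame(name): name is "side" or "top" or "wrist"; returns (picture, depth): 400x640x3 uint8, red, green, blue; 400x640 float32, mm along the optical axis (not along the pixel's ray), 0 where there is no reading.
- vision.calibration(name): a dict with "mtx" (3x3 intrinsics, pixels), "extrinsics" (4x4, takes a point from camera to world coordinates). Camera axes: x right, y down, z forward; pixel columns grow to the right and rows downward; lengths in mm; the calibration is good to about 2 mm. A picture is of the moment at which its call begins: read the wrist's pose just before it. calibration takes no time and is no camera call; for the wrist camera it gives the pose at the moment of the call.
- r.sign_off(): hands the job in; it is judged then, once.
Trained networks look in the newest picture that a camera, given by its name, has taken for a name from the list of things; names that differ only in an ending like _2 or _b are one class to them, and where a whole thing is asked for, a point or a joint stands for the part that bears it (a point fixed in the world has none). Each returns a list of dicts, best first, with "conf" (0 to 1); they miss things now and then, are a little off and sometimes report something else, mostly with a low value. They report only what shows in the picture. A call takes as long as a camera call. They do not tell look-alikes from the thing itself.
- vision.cut_out(camera, thing): "region" (400x640 bool, what is visible of it) and "uv" ([column, row] in pixels, amid what is visible of it).
- vision.landmark_of(camera, thing): "uv" ([column, row] in pixels: a listed point, or the origin of a listed thing).
The state is a dict: "clock": time; "qpos": joint angles; "qvel": joint speeds; "joint_efforts": joint torques, N m; "eef_pos": TCP position; "tcp_rot": TCP orientation; "contact_force": force on the tool from outside, world axes, zero at the start; "wrist_torque": the same for the moment, N m; "opening": opening from 0.0 (shut) to 1.0 (fully open); "grasp_force": force on a finger pad.
Only numpy, scipy, OpenCV 4.12 (cv2) and the standard library are available. Lean on these libraries where they do the work, as an engineer would, in place of code of your own. Each camera call takes 0.05 s, during which the arm holds its last target. There are 200 camera calls.

### The job

Get the cover plate ready by moving everything that lies on it into the grey tray and swinging its yellow leg right out until it seats in its detent; then take the probe pen and run its tip along the floor of the Z-shaped seam, slowly (about 2 cm a second), from the green-marked end right to the red-marked end. Press only lightly, then hang the pen back upright in its stand, fully home, and leave the other tools where they lie.

Things in the scene. Friction and masses are not known exactly. Their poses are not given: they have to be found in the camera images.
- plate: cover plate, 150 (x) x 220 (y) mm, an aluminium and a blue half on a dark base fixed to the bench; origin at its centre on the bench, z up. Flat top at z = 18 mm. The halves meet in a Z-shaped open groove 9 mm wide, floor at z = 10 mm: in the plate frame (mm) from end a (-45, 80) straight to (-45, 0), (45, 0) and end b (45, -80). Loose things may lie over it
- seam_a (a point): end a of the seam, on the floor of the seam groove, 10 mm over the bench; axes as the plate's
- seam_a1 (a point): half-way along the seam's straight run from end a to its bend, on the floor of the seam groove, 10 mm over the bench
- seam_a2 (a point): bend of the seam after end a's run, on the floor of the seam groove, 10 mm over the bench
- seam_m (a point): middle of the cross run between the two bends, on the floor of the seam groove, 10 mm over the bench
- seam_b2 (a point): bend of the seam before end b's run, on the floor of the seam groove, 10 mm over the bench
- seam_b1 (a point): half-way along the straight run from the bend to end b, on the floor of the seam groove, 10 mm over the bench
- seam_b (a point): end b of the seam, on the floor of the seam groove, 10 mm over the bench
- green_mark: flat green disc, 17 mm across, 1.5 mm thick, on the plate 18 mm beyond the seam end where the tracing begins; it may be at end a or at end b
- red_mark: flat red disc, 17 mm across, on the plate 18 mm beyond the seam end where the tracing finishes (the other end from the green disc)
- leg (a joint): yellow leg beside the plate's -y edge, a level bar 8 to 15 mm up, turning about an upright pivot, clockwise from above as the value grows. 0 = folded along the plate's +x; 1.571 = end stop, along the plate's -y. Over-centre spring: it stays where left from 0.25 to 0.95 rad, below it folds, beyond it is drawn to its end detent and kept there; 2 N at the post moves it
- leg_post (a point): upright round steel post at the leg's free end to move it by, 14 mm diameter, its top at 65 mm over the bench; this point is on its axis 48 mm over the bench, 120 mm from the pivot
- leg_hinge (a point): pivot axis of the leg (upright), fixed to the plate
- tray: loose grey open tray, 200 (its x) x 170 (its y) x 26 mm, wall and floor 4 mm; origin under its centre on the bench, z up; may be pushed about
- probe_tip (a point): point of the probe pen, rounded, 5 mm diameter for the lowest 20 mm, then a 12 mm shaft to 50 mm, a 30 mm collar from 50 to 55 mm and the grip above; z axis runs up the pen towards the grip. The pen (70 g, 122 mm long) stands upright in its stand at the start
- probe_grip (a point): centre of the pen's orange square grip, 18 x 18 mm and 60 mm tall (x and y axes square to its faces), 85 mm above the tip
- stand_seat (a point): where the pen's tip is when the pen hangs home by its collar in the black stand: on the axis of the stand's upright hole, 10 mm above the bench. Stand fixed, 56 x 56 mm (faces along this point's x and y), top at 60 mm, hole 20 mm diameter right through, flared at the mouth
- red_tape_centre (a point): centre of a roll of red tape lying flat, 60 mm outside diameter, 17 mm high, hole in the middle; may be absent
- black_tape_centre (a point): centre of a roll of black tape lying flat, 64 mm outside diameter, 19 mm high, hole in the middle; may be absent
- nut_centre (a point): centre of a steel hexagon nut lying flat, 10 mm high; 19 mm across flats along its x, 22 mm across corners along its y; may be absent
- bolt_centre (a point): centre of a steel bolt standing on its hexagon head, thread up, 53 mm tall; head 19 mm across flats along its y and 22 mm across corners along its x, about 8 mm high; thread 12 mm diameter; may be absent
- tape_measure: bystander: yellow and black pocket tape, 69 x 91 x 35 mm, origin under its middle
- wrench_0: bystander: small steel spanner, 26 x 170 x 8 mm, origin under its middle
- screwdriver_3: bystander: black-handled screwdriver, 27 x 170 x 25 mm, origin under its middle
Not all that is in view belongs to the job. There is more than one size of the part that bears black_tape_centre; the job needs the larger.

How it is judged (in metres and radians):
On the way, in this order (a step that is already met when the one before it is completed fails the run):
1. everything that lay on the plate is in the tray and the leg is swung out into its detent (value of joint leg above 1.5 rad and x of red_tape_centre in the frame of tray between -0.094 and 0.094 m and y of red_tape_centre in the frame of tray between -0.079 and 0.079 m and z of each of red_tape_centre, black_tape_centre, nut_centre, bolt_centre in the frame of tray below 0.045 m and x of black_tape_centre in the frame of tray between -0.094 and 0.094 m and y of black_tape_centre in the frame of tray between -0.079 and 0.079 m and x of nut_centre in the frame of tray between -0.094 and 0.094 m and y of nut_centre in the frame of tray between -0.079 and 0.079 m and x of bolt_centre in the frame of tray between -0.094 and 0.094 m and y of bolt_centre in the frame of tray between -0.079 and 0.079 m), for 0.2 s.
2. tracing slowly: probe tip in the seam at the green-marked end (((horizontal distance between green_mark and seam_a below 0.05 m and distance between probe_tip and seam_a below 0.006 m) or (horizontal distance between green_mark and seam_b below 0.05 m and distance between probe_tip and seam_b below 0.006 m))), for 0.2 s.
3. tracing slowly: half-way along the first run (((horizontal distance between green_mark and seam_a below 0.05 m and distance between probe_tip and seam_a1 below 0.006 m) or (horizontal distance between green_mark and seam_b below 0.05 m and distance between probe_tip and seam_b1 below 0.006 m))), for 0.2 s.
4. tracing slowly: at the first bend (((horizontal distance between green_mark and seam_a below 0.05 m and distance between probe_tip and seam_a2 below 0.006 m) or (horizontal distance between green_mark and seam_b below 0.05 m and distance between probe_tip and seam_b2 below 0.006 m))), for 0.2 s.
5. tracing slowly: at the middle of the cross run (distance between probe_tip and seam_m below 0.006 m), for 0.2 s.
6. tracing slowly: at the second bend (((horizontal distance between green_mark and seam_a below 0.05 m and distance between probe_tip and seam_b2 below 0.006 m) or (horizontal distance between green_mark and seam_b below 0.05 m and distance between probe_tip and seam_a2 below 0.006 m))), for 0.2 s.
7. tracing slowly: half-way along the last run (((horizontal distance between green_mark and seam_a below 0.05 m and distance between probe_tip and seam_b1 below 0.006 m) or (horizontal distance between green_mark and seam_b below 0.05 m and distance between probe_tip and seam_a1 below 0.006 m))), for 0.2 s.
8. tracing slowly: at the red-marked end (((horizontal distance between green_mark and seam_a below 0.05 m and distance between probe_tip and seam_b below 0.006 m) or (horizontal distance between green_mark and seam_b below 0.05 m and distance between probe_tip and seam_a below 0.006 m))), for 0.2 s.
At the end, for the whole second after the job is handed in: All that lay on the plate is inside the tray, the leg is beyond 1.50 rad, the pen hangs upright in its stand (tip within 12 mm of home, tilt under 0.15 rad) at rest; before, the tip passed the points of the seam in order from green to red, each within 6 mm for 0.2 s (all of step 1 and distance between probe_tip and stand_seat below 0.012 m and angle between probe_tip's own z axis and vertical below 0.15 rad and linear speed of probe below 0.02 m/s); the robot touches nothing.
It fails at once if the probe presses on the plate with more than 25 N (contact force between probe and plate above 25 N).
It fails at once if a bystander tool is pushed more than 3 cm (distance of any of tape_measure, wrench_0, screwdriver_3 from where it was at the start of the episode above 0.03 m).
Of red_tape, black_tape, nut, bolt only 2 to 4 are there at a start; the rules pass over those that are not, and their reading is None.
At some moment in a run one of tray, red_tape, black_tape may be knocked a few centimetres aside while the robot is not near it.
It also fails if it takes over 210 s, if anything falls off the work surface, if the arm or the gripper's body presses on something with over 40 N, if the wrist force passes 120 N, or if a joint passes its speed limit or range.

## Working session

There is one attempt and no reset: what is moved stays moved. The work goes in short steps, Python scripts to look and compute and a tool call to move; the robot and the scene stay as the last step left them, time stands still between calls to the robot, and variables do not carry over. Pictures are saved under pics/ and viewed, at most 14 in all, crops included, and the job is handed in when it is done.

Besides the shell and the picture viewer there is one more tool, called after "Emit:" by a JSON object that holds its "method" and its "body", one argument or row to a line. play_rows: Moves the arm, as the interface text tells. Its arguments: {"type":"object","properties":{"steps":{"type":"array"},"grip_force":{"type":"number"}},"required":["steps"]}

```bash
mkdir -p pics
cat > h.py <<'E'
import numpy as np, cv2
from rig import r, vision
def save(img,name,sc=1):
    o=cv2.cvtColor(img,cv2.COLOR_RGB2BGR)
    if sc!=1:o=cv2.resize(o,None,fx=sc,fy=sc,interpolation=cv2.INTER_CUBIC)
    cv2.imwrite('pics/'+name+'.png',o)
def ray(cam,uv):
    c=vision.calibration(cam);K=np.array(c['mtx']);T=np.array(c['extrinsics'])
    d=T[:3,:3]@np.linalg.inv(K)@np.array([uv[0],uv[1],1.]);return T[:3,3],d
def at_z(cam,uv,z):
    o,d=ray(cam,uv);return o+d*(z-o[2])/d[2]
def at_depth(cam,uv,dep):
    o,d=ray(cam,uv);return o+d*dep
def proj(cam,p):
    c=vision.calibration(cam);K=np.array(c['mtx']);T=np.linalg.inv(np.array(c['extrinsics']))
    q=K@(T[:3,:3]@np.array(p,float)+T[:3,3]);return q[:2]/q[2]
E
cat > a.py <<'E'
from h import *
np.set_printoptions(precision=1,suppress=True)
for cam in ['top','side']:
    im,d=vision.grab_frame(cam);save(im,cam+'0')
    np.save(cam+'0.npy',d)
    print(cam,np.array(vision.calibration(cam)['extrinsics'])[:3].round(2).tolist())
for th,z in [('plate',0),('seam_a',10),('seam_b',10),('seam_a2',10),('seam_b2',10),('green_mark',19),('red_mark',19),('leg_post',48),('leg_hinge',12),('tray',0),('probe_grip',95),('stand_seat',10),('red_tape_centre',26),('black_tape_centre',27),('nut_centre',23),('bolt_centre',44),('tape_measure',0),('wrench_0',0),('screwdriver_3',0)]:
    print(th,[(round(x['conf'],2),np.round(x['uv']).astype(int).tolist(),at_z('top',x['uv'],z)[:2].round(0).tolist()) for x in vision.landmark_of('top',th)[:3]])
print(r.sense())
E
python3 a.py
```

```text
top [[-0.15, -0.97, 0.2, 417.44], [-0.99, 0.15, -0.03, -107.02], [-0.0, -0.21, -0.98, 932.27]]
side [[-0.99, -0.02, 0.1, 494.85], [-0.1, 0.38, -0.92, 855.38], [-0.02, -0.92, -0.38, 494.77]]
plate [(0.57, [289, 216], [563.0, -50.0])]
seam_a [(0.92, [314, 191], [616.0, -122.0]), (0.77, [256, 240], [515.0, 37.0]), (0.66, [286, 220], [554.0, -42.0])]
seam_b [(0.92, [314, 191], [616.0, -122.0]), (0.77, [256, 240], [515.0, 37.0]), (0.66, [286, 220], [554.0, -42.0])]
seam_a2 [(0.63, [290, 234], [518.0, -48.0])]
seam_b2 [(0.87, [286, 198], [609.0, -50.0]), (0.65, [299, 194], [613.0, -84.0])]
green_mark [(0.55, [368, 145], [712.0, -281.0]), (0.48, [323, 188], [618.0, -146.0])]
red_mark [(0.36, [253, 240], [516.0, 44.0])]
leg_post [(0.93, [360, 180], [617.0, -239.0]), (0.6, [265, 201], [602.0, -1.0])]
leg_hinge [(0.69, [342, 231], [505.0, -176.0]), (0.45, [361, 184], [614.0, -245.0])]
tray [(0.62, [437, 192], [567.0, -436.0]), (0.57, [298, 192], [622.0, -83.0]), (0.22, [291, 215], [565.0, -55.0])]
probe_grip [(0.64, [179, 232], [551.0, 195.0])]
stand_seat [(0.7, [194, 233], [555.0, 190.0])]
re
[... 230 characters left out ...]
t_centre [(0.57, [307, 197], [596.0, -104.0])]
tape_measure [(0.75, [326, 148], [727.0, -172.0]), (0.19, [188, 236], [553.0, 208.0])]
wrench_0 [(0.55, [242, 168], [707.0, 55.0])]
screwdriver_3 [(0.75, [369, 146], [717.0, -286.0]), (0.63, [176, 233], [565.0, 237.0]), (0.53, [288, 199], [607.0, -55.0])]
{'clock': 1.05, 'qpos': array([ 1.2,  0.4,  1.6,  0. ,  1.2, -0. ]), 'qvel': array([ 0., -0., -0.,  0., -0., -0.]), 'joint_efforts': array([ -0. , -60.5, -34.2,  -0. ,   0. ,  -0. ]), 'eef_pos': array([236.9, 578.4, 231.3]), 'tcp_rot': array([ 3.1, -0. ,  2.8]), 'contact_force': array([-0.5, -0.1, -0.5]), 'wrist_torque': array([-0., -0., -0.]), 'grasp_force': 0.0, 'opening': 0.9998914224803518}
```

Run:
```python
import cv2
im=cv2.imread('pics/top0.png')[110:310,140:500]
cv2.imwrite('pics/topc.png',cv2.resize(im,None,fx=2.2,fy=2.2,interpolation=cv2.INTER_CUBIC))
```

```text
(no output)
```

View pics/topc.png

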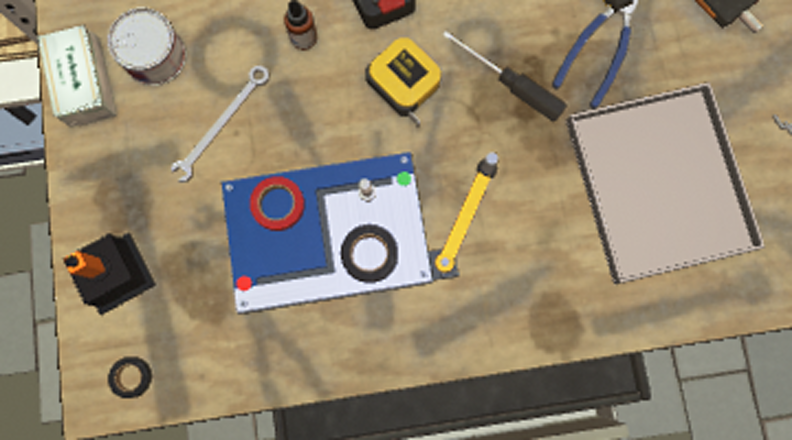

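View pics/side0.png

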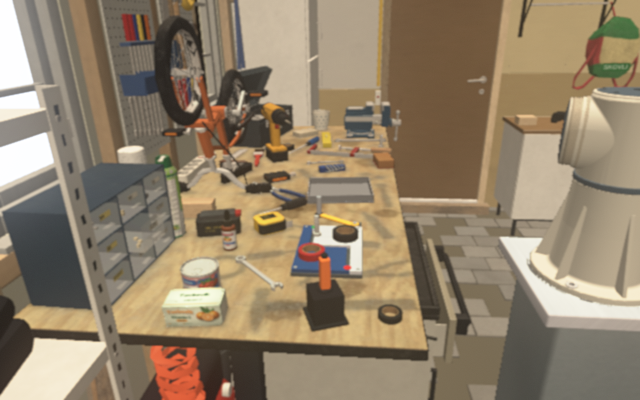

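Top view (crop scale 2.2, offset 140,110): red tape at crop (276,203), black tape (369,252) and the bolt (366,188) lie on the plate. The green mark is at (404,179), which is end b, and the red mark at (244,283), which is end a. The leg is half out, with its post at (488,160). The pen in its stand is at (85,265) and the tray at (665,185). There are two black rolls: the one at crop (369,252) on the plate is larger, and the one at (130,377) off the plate is small and a decoy.

```bash
cat > b.py <<'E'
from h import *
np.set_printoptions(precision=1,suppress=True)
P=lambda c:(c[0]/2.2+140,c[1]/2.2+110)
f=lambda c,z:at_z('top',P(c),z)[:2]
im=cv2.imread('pics/top0.png');hsv=cv2.cvtColor(im,cv2.COLOR_BGR2HSV)
def cen(lo,hi,box):
    m=cv2.inRange(hsv,lo,hi);k=np.zeros_like(m);x0,y0,x1,y1=[int(v) for v in box];k[y0:y1,x0:x1]=m[y0:y1,x0:x1]
    ys,xs=np.nonzero(k);return xs.mean(),ys.mean(),len(xs)
g=cen((45,80,60),(75,255,255),(*P((385,165)),*P((420,195))));print('g',g,at_z('top',g[:2],19.5))
rd=cen((0,120,80),(6,255,255),(*P((230,270)),*P((258,298))));print('r',rd,at_z('top',rd[:2],19.5))
print('corners',*[f(c,18) for c in [(222,183),(412,153),(432,283),(238,311)]])
print('tray',*[f(c,26) for c in [(570,117),(708,86),(761,244),(616,282)]])
print('red',f((276,203),35),'blk',f((369,252),37),'boltbase',f((366,195),22),'post',f((489,158),65),'hinge',f((444,265),16))
print('stand top',*[f(c,60) for c in [(75,245),(118,234)]],'pen top',f((82,262),130))
E
python3 b.py
python3 - <<'E'
from h import *
print(r.sense()['tcp_rot'])
E
```

```text
g (np.float64(323.2258064516129), np.float64(190.80645161290323), 31) [ 610.6 -146.2   19.5]
r (np.float64(250.5), np.float64(238.4), 30) [519.6  49.2  19.5]
corners [636.6  60.3] [ 638.3 -161. ] [ 487.  -159.6] [489.2  58.6]
tray [ 650.8 -347.9] [ 663.  -514.1] [ 473.2 -529.9] [ 456.4 -360.9]
red [600.5  -0.2] blk [529.8 -95.2] boltbase [ 596.7 -101.2] post [ 608.5 -240.7] hinge [ 505.  -176.3]
stand top [582.8 217.1] [587.6 170.1] pen top [551.5 185.4]
[ 3.14156626e+00 -3.37895255e-06  2.75283724e+00]
```

Emit:
{"method": "play_rows", "body": {
  "steps": [
    {"delta_pos": [-2,-1.8,-1],"yaw": 0.15,"jaw": 100},
    {"delta_pos": [-5.5,-4.8,-2],"yaw": 0.3,"jaw": 100},
    {"delta_pos": [-9,-7.8,-3],"yaw": 0.45,"jaw": 100},
    {"delta_pos": [-12.6,-10.9,-4],"yaw": 0.6,"jaw": 100},
    {"delta_pos": [-16.2,-14,-5],"yaw": 0.75,"jaw": 100},
    {"delta_pos": [-19.8,-17.2,-6],"yaw": 0.9,"jaw": 100},
    {"delta_pos": [-23.4,-20.3,-7],"yaw": 1.05,"jaw": 100},
    {"delta_pos": [-27,-23.4,-7],"yaw": 1.182,"jaw": 100}
  ]
}}

```text
clock: 1.85
eef_pos: [399.2, 258.1, 302.9]
tcp_rot: [3.139, -0.002, 1.565]
contact_force: [0.5, 0.4, -0.3]
opening: 0.999
grasp_force: 0.0
```

```bash
cat >> h.py <<'E'
def to(x,y,z,yaw=None):
    "delta (cm, tool axes) from measured pose to world target; yaw turn"
    s=r.sense();p=s['eef_pos'];w=s['tcp_rot'][2]
    d=np.array([x,y,z])-p
    X=np.array([np.cos(w),np.sin(w)]);Y=np.array([np.sin(w),-np.cos(w)])
    print('delta cm',(np.array([X@d[:2],Y@d[:2],-d[2]])/10).round(2),'yaw',None if yaw is None else round(w-yaw,3),'from',p.round(1),round(w,4))
E
python3 -c "
from h import *
to(540,-60,330,1.5708)
print(r.sense()['qpos'].round(2))"
```

```text
delta cm [-31.73  14.26  -2.71] yaw -0.006 from [399.2 258.1 302.9] 1.5651
[ 0.57  0.05  1.86 -0.    1.24  0.58]
```

Emit:
{"method": "play_rows", "body": {
  "steps": [
    {"delta_pos": [-4.5,2,-0.4],"yaw": 0,"jaw": 100},
    {"delta_pos": [-9,4,-0.8],"yaw": 0,"jaw": 100},
    {"delta_pos": [-13.5,6,-1.2],"yaw": 0,"jaw": 100},
    {"delta_pos": [-18,8,-1.6],"yaw": 0,"jaw": 100},
    {"delta_pos": [-22.5,10,-2],"yaw": 0,"jaw": 100},
    {"delta_pos": [-27,12,-2.4],"yaw": 0,"jaw": 100},
    {"delta_pos": [-31.5,14,-2.7],"yaw": 0,"jaw": 100},
    {"delta_pos": [-31.5,14,-2.7],"yaw": 0,"jaw": 100}
  ]
}}

```text
clock: 2.65
eef_pos: [540.0, -60.5, 328.6]
tcp_rot: [3.14, 0.002, 1.566]
contact_force: [0.4, 1.7, -0.5]
opening: 0.999
grasp_force: 0.0
```

```bash
cat > look.py <<'E'
from h import *
import sys
np.set_printoptions(precision=1,suppress=True)
name=sys.argv[1]; s=r.sense(); T=np.array(vision.calibration('wrist')['extrinsics'])
im,d=vision.grab_frame('wrist');save(im,name);np.savez(name,d=d,T=T,K=vision.calibration('wrist')['mtx'])
print(s['eef_pos'],s['tcp_rot'],s['clock']);print(T)
for a in sys.argv[2:]:
    th,z=a.split(':');print(th,[(round(x['conf'],2),np.round(x['uv'],1).tolist(),at_z('wrist',x['uv'],float(z))[:2].round(1).tolist()) for x in vision.landmark_of('wrist',th)[:3]])
E
python3 look.py w1 green_mark:19.5 red_mark:19.5 red_tape_centre:26 black_tape_centre:27 bolt_centre:44 leg_post:48 leg_hinge:12 seam_a2:10 seam_b2:10 seam_m:10
```

```text
[540.  -60.5 328.6] [3.1 0.  1.6] 2.65
[[  1.   -0.    0.  540.2]
 [ -0.   -0.9  -0.3  20.1]
 [  0.    0.3  -0.9 471.7]
 [  0.    0.    0.    1. ]]
green_mark [(0.41, [361.4, 212.4], [609.2, -139.7])]
red_mark [(0.66, [307.1, 91.8], [517.4, 56.5]), (0.5, [362.0, 178.5], [607.1, -78.3])]
red_tape_centre [(0.74, [362.6, 123.7], [602.8, 10.7])]
black_tape_centre [(0.6, [313.8, 184.4], [526.6, -85.6])]
bolt_centre [(0.61, [359.2, 192.7], [600.1, -94.8]), (0.45, [307.9, 154.6], [518.3, -34.0])]
leg_post [(0.71, [360.1, 273.1], [608.1, -240.8])]
leg_hinge [(0.83, [302.2, 226.7], [505.2, -167.9]), (0.6, [362.4, 154.7], [607.4, -38.6])]
seam_a2 [(0.73, [307.6, 153.5], [516.6, -37.2]), (0.71, [308.9, 134.6], [519.1, -6.7]), (0.45, [360.2, 158.0], [604.4, -44.5])]
seam_b2 [(0.98, [360.0, 176.5], [605.6, -76.2]), (0.8, [362.2, 154.2], [607.5, -38.4]), (0.2, [354.7, 192.1], [597.7, -103.8])]
seam_m [(0.91, [359.4, 201.9], [606.7, -121.8]), (0.83, [307.8, 100.9], [518.1, 44.4]), (0.73, [336.9, 152.3], [565.4, -35.5])]
```

View pics/w1.png

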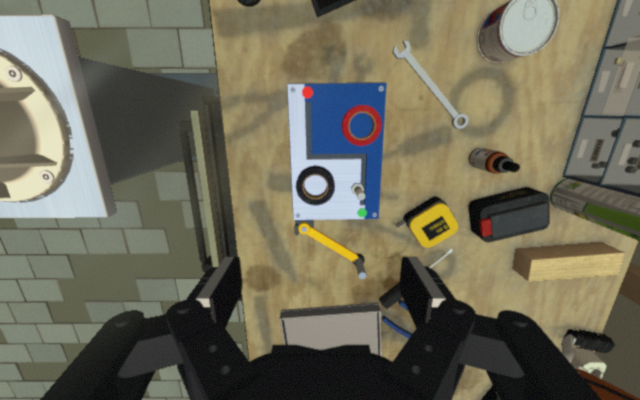

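The wrist view shows the bolt at (358,192), the black tape at (315,185), the red tape at (361,125), the green mark at (361,212) and the red mark at (307,92). The top and wrist estimates differ by about 7 mm in y, so I'll re-measure now that the arm has settled.

```bash
cat > c.py <<'E'
from h import *
np.set_printoptions(precision=1,suppress=True)
im,d=vision.grab_frame('wrist');s=r.sense();print(s['eef_pos'],s['tcp_rot'].round(4),np.array(vision.calibration('wrist')['extrinsics']).round(4)[:3].tolist())
for th,z in [('red_tape_centre',35),('black_tape_centre',37),('bolt_centre',0),('plate',18),('leg',15)]:
    for x in vision.cut_out('wrist',th)[:1]:
        ys,xs=np.nonzero(x['region']);c=((xs.min()+xs.max())/2,(ys.min()+ys.max())/2)
        print(th,x['conf'],c,xs.min(),xs.max(),ys.min(),ys.max(),at_z('wrist',c,z)[:2],'depth',at_depth('wrist',c,d[int(c[1]),int(c[0])]))
hsv=cv2.cvtColor(im,cv2.COLOR_RGB2HSV)
for n,lo,hi,(x0,y0,x1,y1) in [('g',(45,80,60),(75,255,255),(345,200,380,222)),('r',(0,140,80),(6,255,255),(295,82,320,103))]:
    m=cv2.inRange(hsv,lo,hi)[y0:y1,x0:x1];ys,xs=np.nonzero(m);uv=(xs.mean()+x0,ys.mean()+y0);print(n,uv,at_z('wrist',uv,19.5),at_depth('wrist',uv,d[int(uv[1]+.5),int(uv[0]+.5)]))
# same from top depth
D=np.load('top0.npy')
for uv in [(323.2,190.8),(250.5,238.4)]: print('top depth',at_depth('top',uv,D[int(uv[1]+.5),int(uv[0]+.5)]))
for uv in [(260,150),(270,250),(420,330)]: print('bench wrist depth',at_depth('wrist',uv,d[uv[1],uv[0]]))
for uv in [(230,250),(340,270),(200,190)]: print('bench top depth',at_depth('top',uv,D[uv[1],uv[0]]))
E
python3 c.py
```

```text
[538.  -55.  328.4] [3.1 0.  1.6] [[1.0, 0.0014, 0.0003, 538.012], [0.0014, -0.9499, -0.3127, 25.307], [-0.0001, 0.3127, -0.9499, 471.6141]]
red_tape_centre 0.68 (np.float64(362.5), np.float64(129.5)) 343 382 110 149 [602.4   2.2] depth [604.9   1.3  18.5]
black_tape_centre 0.69 (np.float64(251.0), np.float64(5.5)) 237 265 0 11 [444.8 162.7] depth [440.  169.7  14.9]
bolt_centre 0.71 (np.float64(339.0), np.float64(10.5)) 312 366 0 21 [565.1 168.2] depth [564.7 166.2   6.7]
plate 0.71 (np.float64(363.5), np.float64(216.0)) 359 368 211 221 [ 613.8 -145.9] depth [ 613.8 -145.7   18.4]
leg 0.76 (np.float64(332.5), np.float64(253.5)) 299 366 225 282 [ 560.6 -221.3] depth [ 561.3 -229.3    0.1]
g (np.float64(362.5), np.float64(216.0)) [ 611.8 -145.4   19.5] [ 612.  -145.8   18.3]
r (np.float64(309.02985074626866), np.float64(96.19402985074626)) [520.6  50.1  19.5] [520.6  50.1  20.2]
top depth [ 610.6 -146.1   19.7]
top depth [519.8  49.5  17.4]
bench wrist depth [435.8 -33.7  -0.3]
bench wrist depth [ 442.2 -221.9    0.2]
bench wrist depth [568.6 -37.9 403.6]
bench top depth [500.9 106.5  -0.5]
bench top depth [ 410.9 -157.1   -1.9]
bench top depth [665.3 167.1   0.4]
```

Emit:
{"method": "play_rows", "body": {
  "steps": [
    {"delta_pos": [-2.5,3,2],"yaw": 0,"jaw": 60},
    {"delta_pos": [-4.7,6.0,5],"yaw": 0,"jaw": 60},
    {"delta_pos": [-4.7,6.0,10],"yaw": 0,"jaw": 60},
    {"delta_pos": [-4.7,6.0,15],"yaw": 0,"jaw": 60},
    {"delta_pos": [-4.7,6.0,20],"yaw": 0,"jaw": 60},
    {"delta_pos": [-4.7,6.0,21],"yaw": 0,"jaw": 60},
    {"delta_pos": [-4.7,6.0,21],"yaw": 0,"jaw": 60},
    {"delta_pos": [-4.7,6.0,21],"yaw": 0,"jaw": 60}
  ]
}}

```text
clock: 4.3
eef_pos: [599.7, -102.8, 120.6]
tcp_rot: [3.139, 0.001, 1.571]
contact_force: [1.0, 0.7, 1.0]
opening: 0.603
grasp_force: 0.0
```

```bash
python3 look.py w2 bolt_centre:44 black_tape_centre:27 green_mark:19.5
python3 - <<'E'
import cv2
im=cv2.imread('pics/w2.png')[60:330,180:500];cv2.imwrite('pics/w2c.png',im)
E
```

```text
[ 599.7 -102.8  120.6] [3.1 0.  1.6] 4.3
[[  1.   -0.    0.  599.4]
 [  0.   -0.9  -0.3 -22.4]
 [  0.    0.3  -0.9 263.7]
 [  0.    0.    0.    1. ]]
bolt_centre [(0.71, [324.4, 209.5], [603.8, -99.7]), (0.44, [233.9, 268.5], [521.7, -156.6])]
black_tape_centre [(0.81, [242.0, 200.3], [529.7, -96.7])]
green_mark [(0.53, [333.1, 245.4], [612.4, -145.4])]
```

View pics/w2c.png

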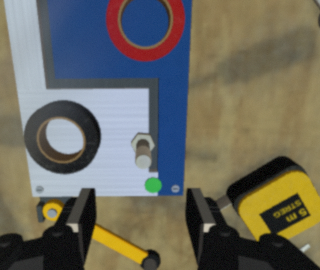

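The crop shows the bolt with its head at full-frame (323,203) and its thread pointing at the camera. It's about 3 mm off the finger mid-line, so I'll correct, descend and grip.

Emit:
{"method": "play_rows", "body": {
  "steps": [
    {"delta_pos": [0.1,0.3,3],"yaw": 0,"jaw": 60},
    {"delta_pos": [0.1,0.3,6],"yaw": 0,"jaw": 60},
    {"delta_pos": [0.1,0.3,8],"yaw": 0,"jaw": 60},
    {"delta_pos": [0.1,0.3,8],"yaw": 0,"jaw": 40},
    {"delta_pos": [0.1,0.3,8],"yaw": 0,"jaw": 5},
    {"delta_pos": [0.1,0.3,8],"yaw": 0,"jaw": 5},
    {"delta_pos": [0.1,0.3,8],"yaw": 0,"jaw": 5},
    {"delta_pos": [0.1,0.3,8],"yaw": 0,"jaw": 5}
  ],
  "grip_force": 40
}}

```text
clock: 5.3
eef_pos: [602.4, -101.8, 40.0]
tcp_rot: [3.139, 0.0, 1.571]
contact_force: [-0.4, -0.1, 7.8]
opening: 0.123
grasp_force: 39.7
```

Emit:
{"method": "play_rows", "body": {
  "steps": [
    {"delta_pos": [0,0,0],"yaw": 0,"jaw": 5},
    {"delta_pos": [0,0,0],"yaw": 0,"jaw": 5},
    {"delta_pos": [0,0,-3],"yaw": 0,"jaw": 5},
    {"delta_pos": [0,0,-6],"yaw": 0,"jaw": 5},
    {"delta_pos": [0,0,-9],"yaw": 0,"jaw": 5},
    {"delta_pos": [0,0,-12],"yaw": 0,"jaw": 5},
    {"delta_pos": [0,0,-12],"yaw": 0,"jaw": 5},
    {"delta_pos": [0,0,-12],"yaw": 0,"jaw": 5}
  ]
}}

```text
clock: 6.1
eef_pos: [601.4, -101.6, 159.3]
tcp_rot: [3.14, 0.0, 1.571]
contact_force: [-0.4, 0.4, -1.4]
opening: 0.125
grasp_force: 39.1
```

Emit:
{"method": "play_rows", "body": {
  "steps": [
    {"delta_pos": [-3,0.3,0],"yaw": 0,"jaw": 5},
    {"delta_pos": [-8,0.6,0],"yaw": 0,"jaw": 5},
    {"delta_pos": [-13,1,0],"yaw": 0,"jaw": 5},
    {"delta_pos": [-18,1.4,0],"yaw": 0,"jaw": 5},
    {"delta_pos": [-23,1.8,0],"yaw": 0,"jaw": 5},
    {"delta_pos": [-28,2,0],"yaw": 0,"jaw": 5},
    {"delta_pos": [-33,2.2,0],"yaw": 0,"jaw": 5},
    {"delta_pos": [-38,2.4,0],"yaw": 0,"jaw": 5}
  ]
}}

```text
clock: 6.9
eef_pos: [624.0, -482.3, 156.2]
tcp_rot: [-3.14, -0.002, 1.571]
contact_force: [2.0, 0.6, -1.4]
opening: 0.125
grasp_force: 39.1
```

Emit:
{"method": "play_rows", "body": {
  "steps": [
    {"delta_pos": [0,0,2],"yaw": 0,"jaw": 5},
    {"delta_pos": [0,0,4],"yaw": 0,"jaw": 5},
    {"delta_pos": [0,0,6],"yaw": 0,"jaw": 5},
    {"delta_pos": [0,0,8],"yaw": 0,"jaw": 5},
    {"delta_pos": [0,0,10],"yaw": 0,"jaw": 5},
    {"delta_pos": [0,0,11.5],"yaw": 0,"jaw": 5},
    {"delta_pos": [0,0,12.5],"yaw": 0,"jaw": 5},
    {"delta_pos": [0,0,13],"yaw": 0,"jaw": 5}
  ]
}}

```text
clock: 7.7
eef_pos: [624.7, -480.5, 26.8]
tcp_rot: [-3.14, -0.001, 1.571]
contact_force: [0.0, -0.3, -2.1]
opening: 0.125
grasp_force: 39.1
```

```bash
python3 -c "
from h import *
vision.grab_frame('top')
s=r.sense();print(s['eef_pos'].round(1),s['contact_force'].round(1),s['opening'])
for t,z in [('tray',4),('red_tape_centre',26),('black_tape_centre',27)]: print(t,[(round(x['conf'],2),at_z('top',x['uv'],z).round(0)) for x in vision.landmark_of('top',t)[:2]])"
```

```text
[ 624.6 -480.5   26.8] [-0.4  0.5 -1.4] 0.12201129766874283
tray [(0.89, array([ 566., -434.,    4.]))]
red_tape_centre [(0.84, array([604.,  -4.,  26.]))]
black_tape_centre [(0.69, array([436., 180.,  27.]))]
```

Emit:
{"method": "play_rows", "body": {
  "steps": [
    {"delta_pos": [0,0,0.2],"yaw": 0,"jaw": 15},
    {"delta_pos": [0,0,0.2],"yaw": 0,"jaw": 25},
    {"delta_pos": [0,0,0.2],"yaw": 0,"jaw": 45},
    {"delta_pos": [0,0,-0.5],"yaw": 0,"jaw": 45},
    {"delta_pos": [0,0,-3],"yaw": 0,"jaw": 45},
    {"delta_pos": [0,0,-7],"yaw": 0,"jaw": 45},
    {"delta_pos": [0,0,-11],"yaw": 0,"jaw": 100},
    {"delta_pos": [3,0,-13],"yaw": 0,"jaw": 100}
  ]
}}

```text
clock: 8.7
eef_pos: [626.3, -454.7, 163.5]
tcp_rot: [3.136, 0.005, 1.568]
contact_force: [0.6, 0.9, 1.5]
opening: 0.776
grasp_force: 0.0
```

Emit:
{"method": "play_rows", "body": {
  "steps": [
    {"delta_pos": [5,0,0],"yaw": 0,"jaw": 100},
    {"delta_pos": [10,-0.3,0],"yaw": 0,"jaw": 100},
    {"delta_pos": [15,-0.8,0],"yaw": 0,"jaw": 100},
    {"delta_pos": [20,-1,0],"yaw": 0,"jaw": 100},
    {"delta_pos": [25,-1.3,0],"yaw": 0,"jaw": 100},
    {"delta_pos": [30,-1.6,0],"yaw": 0,"jaw": 100},
    {"delta_pos": [35,-2,0],"yaw": 0,"jaw": 100},
    {"delta_pos": [40,-2.3,0],"yaw": 0,"jaw": 100}
  ]
}}

```text
clock: 9.5
eef_pos: [601.8, -49.8, 159.2]
tcp_rot: [3.14, 0.0, 1.571]
contact_force: [0.6, 0.9, 0.6]
opening: 1.007
grasp_force: 0.0
```

Emit:
{"method": "play_rows", "body": {
  "steps": [
    {"delta_pos": [4,0,1],"yaw": 0,"jaw": 100},
    {"delta_pos": [5.1,0,2],"yaw": 0,"jaw": 100},
    {"delta_pos": [5.1,0,4],"yaw": 0,"jaw": 100},
    {"delta_pos": [5.1,0,5],"yaw": 0,"jaw": 100},
    {"delta_pos": [5.1,0,5],"yaw": 0,"jaw": 100},
    {"delta_pos": [5.1,0,5],"yaw": 0,"jaw": 100},
    {"delta_pos": [5.1,0,5],"yaw": 0,"jaw": 100},
    {"delta_pos": [5.1,0,5],"yaw": 0,"jaw": 100}
  ]
}}

```text
clock: 10.3
eef_pos: [602.6, -1.1, 109.1]
tcp_rot: [3.14, 0.0, 1.57]
contact_force: [1.0, 0.0, 0.2]
opening: 1.0
grasp_force: 0.0
```

```bash
python3 look.py w3 red_tape_centre:26 black_tape_centre:27 red_mark:19.5
python3 - <<'E'
from h import *
vision.grab_frame('wrist')
for x in vision.cut_out('wrist','red_tape_centre')[:1]:
    ys,xs=np.nonzero(x['region']);c=((xs.min()+xs.max())/2,(ys.min()+ys.max())/2);print(c,xs.min(),xs.max(),ys.min(),ys.max(),at_z('wrist',c,33))
to(*at_z('wrist',c,33)[:2],18)
E
```

```text
[602.6  -1.1 109.1] [3.1 0.  1.6] 10.3
[[  1.   -0.    0.  602.6]
 [ -0.   -0.9  -0.3  79.2]
 [  0.    0.3  -0.9 252.3]
 [  0.    0.    0.    1. ]]
red_tape_centre [(0.45, [286.1, 244.6], [571.5, -33.5])]
black_tape_centre [(0.56, [246.8, 302.3], [530.9, -94.9])]
red_mark [(0.61, [220.6, 145.1], [519.6, 54.7])]
(np.float64(322.0), np.float64(208.0)) 286 358 172 244 [603.5806153    4.43620079  33.        ]
delta cm [0.51 0.15 9.04] yaw None from [602.1  -0.7 108.4] 1.5707
```

Emit:
{"method": "play_rows", "body": {
  "steps": [
    {"delta_pos": [0.3,0.15,3],"yaw": 0,"jaw": 100},
    {"delta_pos": [0.3,0.15,6],"yaw": 0,"jaw": 100},
    {"delta_pos": [0.3,0.15,8],"yaw": 0,"jaw": 100},
    {"delta_pos": [0.3,0.15,8.8],"yaw": 0,"jaw": 100},
    {"delta_pos": [0.3,0.15,9],"yaw": 0,"jaw": 85},
    {"delta_pos": [0.3,0.15,9],"yaw": 0,"jaw": 60},
    {"delta_pos": [0.3,0.15,9],"yaw": 0,"jaw": 60},
    {"delta_pos": [0.3,0.15,9],"yaw": 0,"jaw": 60}
  ],
  "grip_force": 40
}}

```text
clock: 11.4
eef_pos: [604.4, 2.3, 19.4]
tcp_rot: [3.14, 0.0, 1.571]
contact_force: [-0.1, 0.5, -0.6]
opening: 0.681
grasp_force: 42.7
```

Emit:
{"method": "play_rows", "body": {
  "steps": [
    {"delta_pos": [0,0,0],"yaw": 0,"jaw": 60},
    {"delta_pos": [0,0,-1],"yaw": 0,"jaw": 60},
    {"delta_pos": [0,0,-3],"yaw": 0,"jaw": 60},
    {"delta_pos": [0,0,-6],"yaw": 0,"jaw": 60},
    {"delta_pos": [0,0,-9],"yaw": 0,"jaw": 60},
    {"delta_pos": [0,0,-11],"yaw": 0,"jaw": 60},
    {"delta_pos": [0,0,-12],"yaw": 0,"jaw": 60},
    {"delta_pos": [0,0,-12],"yaw": 0,"jaw": 60}
  ]
}}

```text
clock: 12.2
eef_pos: [604.4, 2.3, 140.0]
tcp_rot: [3.139, -0.0, 1.571]
contact_force: [0.9, -0.3, 0.9]
opening: 0.681
grasp_force: 43.0
```

Emit:
{"method": "play_rows", "body": {
  "steps": [
    {"delta_pos": [-5,0,0],"yaw": 0,"jaw": 60},
    {"delta_pos": [-10,0,0],"yaw": 0,"jaw": 60},
    {"delta_pos": [-15,0,0],"yaw": 0,"jaw": 60},
    {"delta_pos": [-20,0,0],"yaw": 0,"jaw": 60},
    {"delta_pos": [-25,0,0],"yaw": 0,"jaw": 60},
    {"delta_pos": [-30,0,0],"yaw": 0,"jaw": 60},
    {"delta_pos": [-35,0,0],"yaw": 0,"jaw": 60},
    {"delta_pos": [-40,0,0],"yaw": 0,"jaw": 60}
  ]
}}

```text
clock: 13.0
eef_pos: [602.5, -399.3, 136.4]
tcp_rot: [-3.14, -0.001, 1.571]
contact_force: [1.0, -0.3, 0.3]
opening: 0.68
grasp_force: 42.9
```

Emit:
{"method": "play_rows", "body": {
  "steps": [
    {"delta_pos": [0,0,1],"yaw": 0,"jaw": 60},
    {"delta_pos": [0,0,4],"yaw": 0,"jaw": 60},
    {"delta_pos": [0,0,7],"yaw": 0,"jaw": 60},
    {"delta_pos": [0,0,10],"yaw": 0,"jaw": 60},
    {"delta_pos": [0,0,12],"yaw": 0,"jaw": 60},
    {"delta_pos": [0,0,13],"yaw": 0,"jaw": 60},
    {"delta_pos": [0,0,13],"yaw": 0,"jaw": 60},
    {"delta_pos": [0,0,13],"yaw": 0,"jaw": 80}
  ]
}}

```text
clock: 13.8
eef_pos: [603.5, -397.1, 7.8]
tcp_rot: [-3.141, -0.0, 1.571]
contact_force: [-0.3, 0.2, 1.0]
opening: 0.8
grasp_force: 0.0
```

Emit:
{"method": "play_rows", "body": {
  "steps": [
    {"delta_pos": [0,0,0],"yaw": 0,"jaw": 90},
    {"delta_pos": [0,0,0],"yaw": 0,"jaw": 100},
    {"delta_pos": [0,0,0],"yaw": 0,"jaw": 100},
    {"delta_pos": [0,0,-3],"yaw": 0,"jaw": 100},
    {"delta_pos": [0,0,-7],"yaw": 0,"jaw": 100},
    {"delta_pos": [0,0,-11],"yaw": 0,"jaw": 100},
    {"delta_pos": [0,0,-13],"yaw": 0,"jaw": 100},
    {"delta_pos": [4,-1,-13],"yaw": 0,"jaw": 100}
  ]
}}

```text
clock: 14.6
eef_pos: [596.7, -362.3, 143.2]
tcp_rot: [3.133, 0.006, 1.568]
contact_force: [1.5, 1.5, -0.9]
opening: 1.006
grasp_force: 0.0
```

Emit:
{"method": "play_rows", "body": {
  "steps": [
    {"delta_pos": [5,-1,0],"yaw": 0,"jaw": 100},
    {"delta_pos": [10,-2.5,0],"yaw": 0,"jaw": 100},
    {"delta_pos": [15,-4,0],"yaw": 0,"jaw": 100},
    {"delta_pos": [20,-5,0],"yaw": 0,"jaw": 100},
    {"delta_pos": [25,-6.4,0],"yaw": 0,"jaw": 100},
    {"delta_pos": [26.4,-6.4,1],"yaw": 0,"jaw": 100},
    {"delta_pos": [26.4,-6.4,3],"yaw": 0,"jaw": 100},
    {"delta_pos": [26.4,-6.4,3],"yaw": 0,"jaw": 100}
  ]
}}

```text
clock: 15.4
eef_pos: [528.2, -92.6, 107.0]
tcp_rot: [-3.139, -0.0, 1.572]
contact_force: [-0.2, -0.5, 0.0]
opening: 1.004
grasp_force: 0.0
```

Run:
```python
from h import *
for i in range(3): im,d=vision.grab_frame('wrist')
save(im,'w4')
for x in vision.cut_out('wrist','black_tape_centre')[:2]:
    ys,xs=np.nonzero(x['region']);c=((xs.min()+xs.max())/2,(ys.min()+ys.max())/2);print(x['conf'],c,xs.min(),xs.max(),ys.min(),ys.max(),at_z('wrist',c,33))
    to(*at_z('wrist',c,33)[:2],18)
for x in vision.landmark_of('wrist','black_tape_centre')[:2]: print(x['conf'],at_z('wrist',x['uv'],27))
vision.grab_frame('top')
for t,z in [('tray',4),('red_tape_centre',12),('bolt_centre',30)]: print(t,[(round(x['conf'],2),at_z('top',x['uv'],z).round(0)) for x in vision.landmark_of('top',t)[:2]])
```

```text
0.62 (np.float64(323.0), np.float64(211.0)) 285 361 173 249 [532.5821214  -92.09735969  33.        ]
delta cm [0.22 0.23 9.11] yaw None from [530.2 -94.3 109.1] 1.57
0.95 [531.37959769 -95.49358953  27.        ]
0.72 [564.34299565 -46.09113333  27.        ]
tray [(0.75, array([ 564., -432.,    4.]))]
red_tape_centre [(0.6, array([ 602., -394.,   12.]))]
bolt_centre [(0.64, array([ 621., -481.,   30.])), (0.61, array([565., 226.,  30.]))]
```

View pics/w4.png

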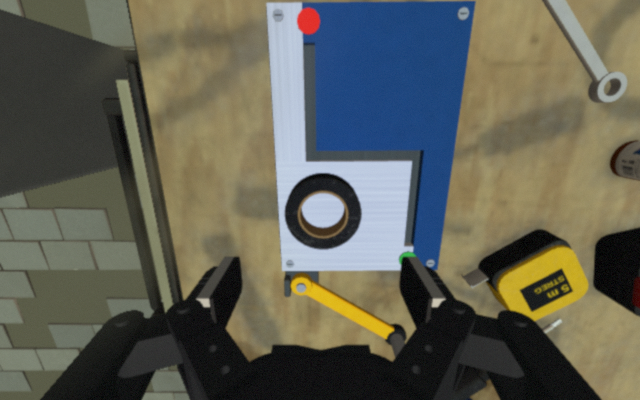

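The wrist view shows the black tape at (323,211), centred between the fingers. The seam is clear, with the green mark at (407,258) and the red mark at (309,21). Next I'll grip the tape.

Emit:
{"method": "play_rows", "body": {
  "steps": [
    {"delta_pos": [0.05,0.1,3],"yaw": 0,"jaw": 100},
    {"delta_pos": [0.05,0.1,6],"yaw": 0,"jaw": 100},
    {"delta_pos": [0.05,0.1,8],"yaw": 0,"jaw": 100},
    {"delta_pos": [0.05,0.1,8.8],"yaw": 0,"jaw": 100},
    {"delta_pos": [0.05,0.1,9],"yaw": 0,"jaw": 85},
    {"delta_pos": [0.05,0.1,9],"yaw": 0,"jaw": 63},
    {"delta_pos": [0.05,0.1,9],"yaw": 0,"jaw": 63},
    {"delta_pos": [0.05,0.1,9],"yaw": 0,"jaw": 63}
  ],
  "grip_force": 40
}}

```text
clock: 16.65
eef_pos: [531.3, -93.3, 19.3]
tcp_rot: [3.14, 0.0, 1.571]
contact_force: [-0.3, 0.5, 0.2]
opening: 0.725
grasp_force: 43.5
```

Emit:
{"method": "play_rows", "body": {
  "steps": [
    {"delta_pos": [0,0,0],"yaw": 0,"jaw": 63},
    {"delta_pos": [0,0,-1],"yaw": 0,"jaw": 63},
    {"delta_pos": [0,0,-3],"yaw": 0,"jaw": 63},
    {"delta_pos": [0,0,-6],"yaw": 0,"jaw": 63},
    {"delta_pos": [0,0,-9],"yaw": 0,"jaw": 63},
    {"delta_pos": [0,0,-11],"yaw": 0,"jaw": 63},
    {"delta_pos": [0,0,-12],"yaw": 0,"jaw": 63},
    {"delta_pos": [0,0,-12],"yaw": 0,"jaw": 63}
  ]
}}

```text
clock: 17.45
eef_pos: [531.4, -93.3, 139.9]
tcp_rot: [3.139, 0.0, 1.571]
contact_force: [0.1, -0.1, -0.0]
opening: 0.725
grasp_force: 43.8
```

Emit:
{"method": "play_rows", "body": {
  "steps": [
    {"delta_pos": [-5,0,0],"yaw": 0,"jaw": 63},
    {"delta_pos": [-10,0,0],"yaw": 0,"jaw": 63},
    {"delta_pos": [-15,0,0],"yaw": 0,"jaw": 63},
    {"delta_pos": [-20,0,0],"yaw": 0,"jaw": 63},
    {"delta_pos": [-25,0,0],"yaw": 0,"jaw": 63},
    {"delta_pos": [-30,0,0],"yaw": 0,"jaw": 63},
    {"delta_pos": [-34,0,0],"yaw": 0,"jaw": 63},
    {"delta_pos": [-37.8,0,0],"yaw": 0,"jaw": 63}
  ]
}}

```text
clock: 18.25
eef_pos: [529.5, -472.8, 136.3]
tcp_rot: [-3.14, -0.002, 1.57]
contact_force: [0.4, 0.0, 0.1]
opening: 0.729
grasp_force: 43.8
```

Emit:
{"method": "play_rows", "body": {
  "steps": [
    {"delta_pos": [0,0,1],"yaw": 0,"jaw": 63},
    {"delta_pos": [0,0,4],"yaw": 0,"jaw": 63},
    {"delta_pos": [0,0,7],"yaw": 0,"jaw": 63},
    {"delta_pos": [0,0,10],"yaw": 0,"jaw": 63},
    {"delta_pos": [0,0,12],"yaw": 0,"jaw": 63},
    {"delta_pos": [0,0,13],"yaw": 0,"jaw": 63},
    {"delta_pos": [0,0,13],"yaw": 0,"jaw": 63},
    {"delta_pos": [0,0,13],"yaw": 0,"jaw": 80}
  ]
}}

```text
clock: 19.05
eef_pos: [530.6, -470.6, 7.9]
tcp_rot: [-3.141, -0.0, 1.571]
contact_force: [0.1, -0.5, -0.0]
opening: 0.799
grasp_force: 0.0
```

Emit:
{"method": "play_rows", "body": {
  "steps": [
    {"delta_pos": [0,0,0],"yaw": 0,"jaw": 85},
    {"delta_pos": [0,0,0],"yaw": 0,"jaw": 87},
    {"delta_pos": [0,0,0],"yaw": 0,"jaw": 87},
    {"delta_pos": [0,0,-3],"yaw": 0,"jaw": 87},
    {"delta_pos": [0,0,-7],"yaw": 0,"jaw": 87},
    {"delta_pos": [0,0,-11],"yaw": 0,"jaw": 50},
    {"delta_pos": [0,0,-13],"yaw": 0,"jaw": 0},
    {"delta_pos": [0,0,-16],"yaw": 0,"jaw": 0}
  ]
}}

```text
clock: 19.85
eef_pos: [530.2, -470.8, 169.2]
tcp_rot: [-3.141, -0.0, 1.571]
contact_force: [0.1, 0.3, -0.9]
opening: 0.367
grasp_force: 0.0
```

Run:
```python
from h import *
for i in range(2): im,d=vision.grab_frame('top')
print(r.sense()['eef_pos'],r.sense()['opening'])
save(im[110:310,140:500],'top2',2.2)
for t,z in [('tray',4),('red_tape_centre',12),('black_tape_centre',13),('bolt_centre',30),('leg_post',48),('leg_hinge',12)]: print(t,[(round(x['conf'],2),at_z('top',x['uv'],z).round(0)) for x in vision.landmark_of('top',t)[:2]])
```

```text
[ 532.54296242 -472.89234878  173.54202795] 0.1909881425356821
tray [(0.82, array([ 566., -430.,    4.]))]
red_tape_centre [(0.65, array([ 609., -399.,   12.])), (0.16, array([ 612., -126.,   12.]))]
black_tape_centre [(0.74, array([ 530., -471.,   13.])), (0.52, array([436., 183.,  13.]))]
bolt_centre [(0.56, array([ 622., -483.,   30.]))]
leg_post [(0.64, array([ 604., -240.,   48.])), (0.47, array([ 496., -172.,   48.]))]
leg_hinge [(0.67, array([ 502., -176.,   12.]))]
```

View pics/top2.png

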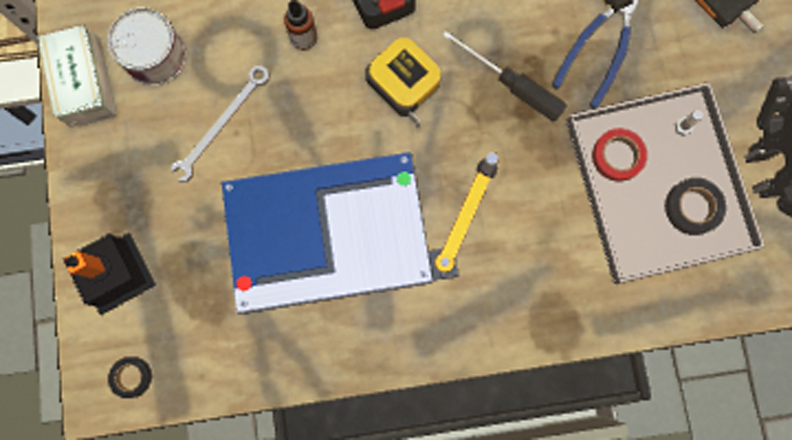

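Everything is in the tray: bolt at crop (690,122), red tape (620,155), black tape (695,205). The leg is still at about 0.57 rad, with its post at (488,160). I'll push it with closed fingers from the plate side.

Emit:
{"method": "play_rows", "body": {
  "steps": [
    {"delta_pos": [4,1.5,0],"yaw": 0,"jaw": 0},
    {"delta_pos": [8.5,3,0.5],"yaw": 0,"jaw": 0},
    {"delta_pos": [13,4.5,1],"yaw": 0,"jaw": 0},
    {"delta_pos": [17.5,6,2],"yaw": 0,"jaw": 0},
    {"delta_pos": [22,7.5,3],"yaw": 0,"jaw": 0},
    {"delta_pos": [26,9,3.3],"yaw": 0,"jaw": 0},
    {"delta_pos": [27.4,9,3.3],"yaw": 0,"jaw": 0},
    {"delta_pos": [27.4,9,3.3],"yaw": 0,"jaw": 0}
  ]
}}

```text
clock: 21.05
eef_pos: [620.3, -195.0, 134.3]
tcp_rot: [-3.14, -0.001, 1.574]
contact_force: [-0.4, -0.0, -0.7]
opening: -0.002
grasp_force: 0.0
```

Emit:
{"method": "play_rows", "body": {
  "steps": [
    {"delta_pos": [0,0,1],"yaw": 0,"jaw": 0},
    {"delta_pos": [0,0,3],"yaw": 0,"jaw": 0},
    {"delta_pos": [0,0,5],"yaw": 0,"jaw": 0},
    {"delta_pos": [0,0,7],"yaw": 0,"jaw": 0},
    {"delta_pos": [0,0,9],"yaw": 0,"jaw": 0},
    {"delta_pos": [0,0,10.2],"yaw": 0,"jaw": 0},
    {"delta_pos": [0,0,10.2],"yaw": 0,"jaw": 0},
    {"delta_pos": [0,0,10.2],"yaw": 0,"jaw": 0}
  ]
}}

```text
clock: 21.85
eef_pos: [620.5, -198.0, 33.4]
tcp_rot: [-3.142, 0.0, 1.57]
contact_force: [-0.5, 0.3, 0.3]
opening: -0.003
grasp_force: 0.0
```

Emit:
{"method": "play_rows", "body": {
  "steps": [
    {"delta_pos": [-1.25,-0.1,0],"yaw": 0,"jaw": 0},
    {"delta_pos": [-2.4,-0.5,0],"yaw": 0,"jaw": 0},
    {"delta_pos": [-3.5,-1,0],"yaw": 0,"jaw": 0},
    {"delta_pos": [-4.5,-1.65,0],"yaw": 0,"jaw": 0},
    {"delta_pos": [-5.4,-2.4,0],"yaw": 0,"jaw": 0},
    {"delta_pos": [-6.3,-3.2,0],"yaw": 0,"jaw": 0},
    {"delta_pos": [-7.1,-4.1,0],"yaw": 0,"jaw": 0},
    {"delta_pos": [-7.8,-5.1,0],"yaw": 0,"jaw": 0}
  ]
}}

```text
clock: 22.65
eef_pos: [567.2, -274.3, 32.9]
tcp_rot: [-3.138, -0.003, 1.57]
contact_force: [-4.2, 12.7, 5.1]
opening: -0.001
grasp_force: 6.1
```

Emit:
{"method": "play_rows", "body": {
  "steps": [
    {"delta_pos": [-0.6,-1,0],"yaw": 0,"jaw": 0},
    {"delta_pos": [-1.1,-2.1,0],"yaw": 0,"jaw": 0},
    {"delta_pos": [-1.4,-3,0],"yaw": 0,"jaw": 0},
    {"delta_pos": [-1.5,-3.5,0],"yaw": 0,"jaw": 0},
    {"delta_pos": [-1.5,-3.5,0],"yaw": 0,"jaw": 0},
    {"delta_pos": [-1,-2.5,-3],"yaw": 0,"jaw": 0},
    {"delta_pos": [0,0,-7],"yaw": 0,"jaw": 0},
    {"delta_pos": [0,0,-12],"yaw": 0,"jaw": 0}
  ]
}}

```text
clock: 23.45
eef_pos: [571.5, -273.8, 153.6]
tcp_rot: [-3.141, -0.001, 1.572]
contact_force: [0.6, -0.6, 0.4]
opening: 0.002
grasp_force: 0.0
```

Run:
```python
from h import *
for i in range(2): im,d=vision.grab_frame('top')
s=r.sense();print(s['eef_pos'],s['clock'])
for t,z in [('leg_post',48),('leg_hinge',12),('probe_grip',95),('stand_seat',10),('tray',4)]: print(t,[(round(x['conf'],2),at_z('top',x['uv'],z).round(0)) for x in vision.landmark_of('top',t)[:2]])
to(505,150,240)
```

```text
[ 574.51261342 -276.47533422  160.41926257] 23.55
leg_post [(0.45, array([605., -87.,  48.]))]
leg_hinge [(0.71, array([518.,  51.,  12.])), (0.7, array([ 500., -177.,   12.]))]
probe_grip [(0.66, array([560., 199.,  95.]))]
stand_seat [(0.84, array([559., 199.,  10.]))]
tray [(0.85, array([ 563., -430.,    4.]))]
delta cm [42.47 -6.36 -8.82] yaw None from [ 568.7 -274.7  151.8] 1.5709
```

Emit:
{"method": "play_rows", "body": {
  "steps": [
    {"delta_pos": [4,0,-2],"yaw": 0,"jaw": 0},
    {"delta_pos": [8.5,0,-4],"yaw": 0,"jaw": 0},
    {"delta_pos": [13,0,-6],"yaw": 0,"jaw": 30},
    {"delta_pos": [18,0,-8],"yaw": 0,"jaw": 60},
    {"delta_pos": [23,0,-10],"yaw": 0,"jaw": 60},
    {"delta_pos": [28,-0.5,-10],"yaw": 0,"jaw": 60},
    {"delta_pos": [33,-1,-10],"yaw": 0,"jaw": 60},
    {"delta_pos": [38,-1,-10],"yaw": 0,"jaw": 60}
  ]
}}

```text
clock: 24.6
eef_pos: [558.4, 98.8, 252.1]
tcp_rot: [-3.139, 0.0, 1.57]
contact_force: [0.7, -0.6, -0.3]
opening: 0.6
grasp_force: 0.0
```

Emit:
{"method": "play_rows", "body": {
  "steps": [
    {"delta_pos": [4,0,0],"yaw": 0,"jaw": 60},
    {"delta_pos": [7,0,0],"yaw": 0,"jaw": 60},
    {"delta_pos": [9,0,0],"yaw": 0,"jaw": 60},
    {"delta_pos": [9,0,0],"yaw": 0,"jaw": 60},
    {"delta_pos": [9,0,0],"yaw": 0,"jaw": 60},
    {"delta_pos": [9,0,0],"yaw": 0,"jaw": 60},
    {"delta_pos": [9,0,0],"yaw": 0,"jaw": 60},
    {"delta_pos": [9,0,0],"yaw": 0,"jaw": 60}
  ]
}}

```text
clock: 25.4
eef_pos: [559.8, 186.3, 253.2]
tcp_rot: [-3.141, 0.0, 1.57]
contact_force: [0.0, -0.1, -0.3]
opening: 0.6
grasp_force: 0.0
```

```bash
python3 look.py w5 probe_grip:95 stand_seat:10
python3 - <<'E'
from h import *
im,d=vision.grab_frame('top')
save(im[110:310,140:500],'top3',2)
import cv2
w=cv2.imread('pics/w5.png')[90:360,180:480];t=cv2.imread('pics/top3.png')
w=cv2.resize(w,None,fx=400/270,fy=400/270);t=t[:,100:650][:, :350]
cv2.imwrite('pics/c5.png',np.hstack([w,t]))
E
```

```text
[559.8 186.3 253.2] [-3.1  0.   1.6] 25.4
[[  1.   -0.   -0.  560. ]
 [ -0.   -0.9  -0.3 266.7]
 [ -0.    0.3  -0.9 396.4]
 [  0.    0.    0.    1. ]]
probe_grip [(0.56, [312.2, 179.1], [550.7, 197.4])]
stand_seat []
```

View pics/c5.png

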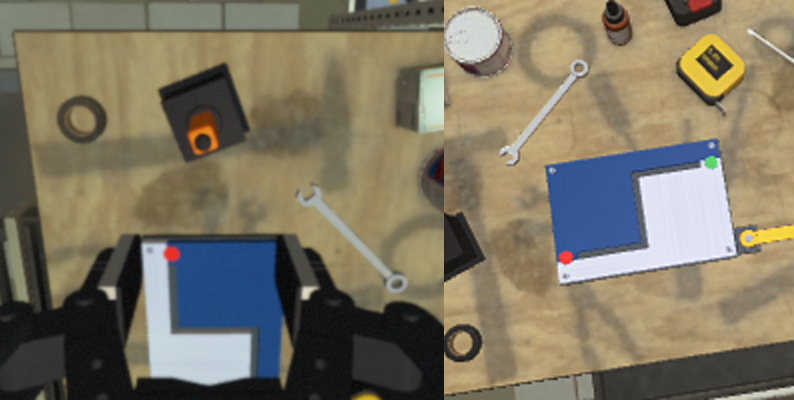

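The leg now lies out along -y. The pen top is at wrist pixel about (318,182), and its grip is turned by some angle. I'll measure the grip from the depth image.

```bash
cat > pen.py <<'E'
from h import *
np.set_printoptions(precision=2,suppress=True)
im,d=vision.grab_frame('wrist');c=vision.calibration('wrist');K=np.array(c['mtx']);T=np.array(c['extrinsics']);print(r.sense()['eef_pos'])
vs,us=np.nonzero(d>0);P=(np.linalg.inv(K)@np.vstack([us,vs,np.ones(len(us))]))*d[vs,us];P=(T[:3,:3]@P+T[:3,3:]).T
near=np.hypot(P[:,0]-557,P[:,1]-192)<70
hsv=cv2.cvtColor(im,cv2.COLOR_RGB2HSV)[vs,us]
o=near&(hsv[:,0]<18)&(hsv[:,1]>150)&(hsv[:,2]>80)
Q=P[o];print(len(Q),Q[:,2].min(),Q[:,2].max())
top=Q[Q[:,2]>Q[:,2].max()-5];print('grip top',len(top),cv2.minAreaRect(top[:,:2].astype(np.float32)),top.mean(0))
st=P[near&(P[:,2]>54)&(P[:,2]<63)];print('stand top',len(st),cv2.minAreaRect(st[:,:2].astype(np.float32)))
k=P[near&(P[:,2]>128)];print('knob',len(k),k.mean(0) if len(k) else '')
y0,y1,x0,x1=us[o].min(),us[o].max(),vs[o].min(),vs[o].max();print(y0,y1,x0,x1)
E
python3 pen.py
```

```text
[559.74 186.98 253.35]
394 59.551289121343586 133.41219573331824
grip top 30 ((555.9173583984375, 198.57162475585938), (10.992259979248047, 11.104554176330566), 54.5180778503418) [555.65 198.42 131.59]
stand top 1422 ((556.0490112304688, 198.10523986816406), (55.991573333740234, 56.512264251708984), 21.086772918701172)
knob 37005 [559.88 196.53 324.63]
306 327 165 194
```

```bash
cat >> pen.py <<'E'
S=Q[(Q[:,2]>66)&(Q[:,2]<128)];print('side',len(S),cv2.minAreaRect(S[:,:2].astype(np.float32)))
big=cv2.resize(im[y0*0+150:250,270:370],None,fx=5,fy=5,interpolation=cv2.INTER_CUBIC);save(big,'pen1')
E
python3 pen.py
```

```text
[559.73 187.06 253.35]
397 59.151787202405956 134.07949957962285
grip top 32 ((555.9064331054688, 198.46591186523438), (10.955859184265137, 11.089059829711914), 0.18147794902324677) [556.08 198.26 131.44]
stand top 1425 ((556.0507202148438, 198.07568359375), (55.95658874511719, 56.37535095214844), 20.996837615966797)
knob 36979 [559.86 196.62 324.62]
306 327 166 194
side 343 ((555.3052978515625, 198.19129943847656), (19.53485870361328, 17.979488372802734), 19.55910301208496)
```

View pics/pen1.png

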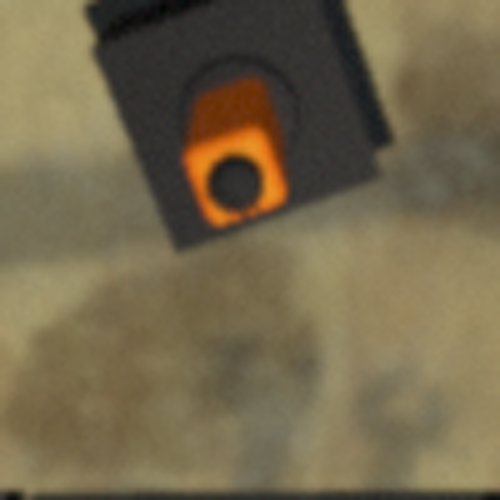

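Emit:
{"method": "play_rows", "body": {
  "steps": [
    {"delta_pos": [1.1,-0.37,1],"yaw": -0.12,"jaw": 60},
    {"delta_pos": [1.1,-0.37,3],"yaw": -0.24,"jaw": 60},
    {"delta_pos": [1.1,-0.37,6],"yaw": -0.34,"jaw": 60},
    {"delta_pos": [1.1,-0.37,8],"yaw": -0.34,"jaw": 60},
    {"delta_pos": [1.1,-0.37,9],"yaw": -0.34,"jaw": 60},
    {"delta_pos": [1.1,-0.37,9],"yaw": -0.34,"jaw": 60},
    {"delta_pos": [1.1,-0.37,9],"yaw": -0.34,"jaw": 60},
    {"delta_pos": [1.1,-0.37,9],"yaw": -0.34,"jaw": 60}
  ]
}}

```text
clock: 26.5
eef_pos: [556.8, 198.5, 164.5]
tcp_rot: [3.14, 0.0, 1.911]
contact_force: [0.2, 0.2, -0.8]
opening: 0.6
grasp_force: 0.0
```

```bash
sed -i 's/y0\*0+150:250,270:370\],None,fx=5,fy=5/100:380,160:480],None,fx=1.6,fy=1.6/;s/pen1/pen2/' pen.py; python3 pen.py; python3 -c "
from h import *
to(556,198.2,78,1.911)"
```

```text
[556.75 198.46 164.51]
820 -0.346140250536223 132.8016436538094
grip top 32 ((555.4962158203125, 199.58140563964844), (11.273839950561523, 8.817877769470215), 18.708459854125977) [555.76 199.62 130.43]
stand top 2380 ((556.0364990234375, 198.16958618164062), (56.132102966308594, 56.806636810302734), 21.126983642578125)
knob 37116 [553.61 207.39 235.73]
307 331 197 240
side 783 ((555.7910766601562, 198.74891662597656), (17.878549575805664, 17.92725944519043), 19.846200942993164)
delta cm [ 0.   -0.08  8.65] yaw -0.0 from [556.8 198.5 164.5] 1.9107
```

View pics/pen2.png

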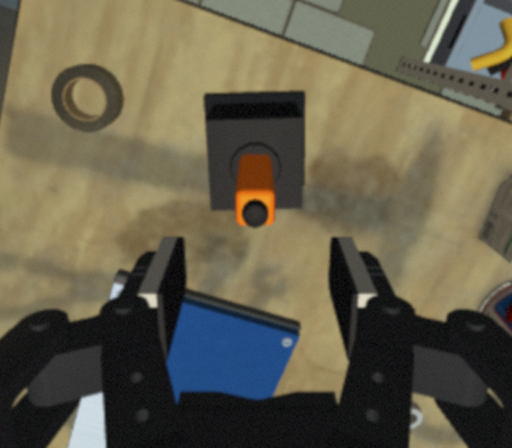

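The pen at (254,213) in this crop is squared up with the fingers. Descending to grip.

Emit:
{"method": "play_rows", "body": {
  "steps": [
    {"delta_pos": [0,-0.08,3],"yaw": 0,"jaw": 60},
    {"delta_pos": [0,-0.08,6],"yaw": 0,"jaw": 60},
    {"delta_pos": [0,-0.08,8],"yaw": 0,"jaw": 60},
    {"delta_pos": [0,-0.08,8.65],"yaw": 0,"jaw": 60},
    {"delta_pos": [0,-0.08,8.65],"yaw": 0,"jaw": 60},
    {"delta_pos": [0,-0.08,8.65],"yaw": 0,"jaw": 40},
    {"delta_pos": [0,-0.08,8.65],"yaw": 0,"jaw": 15},
    {"delta_pos": [0,-0.08,8.65],"yaw": 0,"jaw": 15}
  ],
  "grip_force": 60
}}

```text
clock: 27.35
eef_pos: [556.2, 198.3, 78.3]
tcp_rot: [3.139, 0.0, 1.911]
contact_force: [-0.8, -1.1, 6.0]
opening: 0.206
grasp_force: 58.8
```

Emit:
{"method": "play_rows", "body": {
  "steps": [
    {"delta_pos": [0,0,0],"yaw": 0,"jaw": 12},
    {"delta_pos": [0,0,0],"yaw": 0,"jaw": 12},
    {"delta_pos": [0,0,0],"yaw": 0,"jaw": 12},
    {"delta_pos": [0,0,0],"yaw": 0,"jaw": 12},
    {"delta_pos": [0,0,0],"yaw": 0,"jaw": 12},
    {"delta_pos": [0,0,0],"yaw": 0,"jaw": 12},
    {"delta_pos": [0,0,0],"yaw": 0,"jaw": 12},
    {"delta_pos": [0,0,0],"yaw": 0,"jaw": 12}
  ]
}}

```text
clock: 28.15
eef_pos: [556.2, 198.3, 78.2]
tcp_rot: [3.139, 0.0, 1.911]
contact_force: [-0.7, -0.1, 7.1]
opening: 0.204
grasp_force: 58.8
```

```bash
cat > plate.py <<'E'
from h import *
np.set_printoptions(precision=2,suppress=True)
s=r.sense();print(s['eef_pos'],s['tcp_rot'],s['contact_force'],s['opening'],s['grasp_force'],s['clock'])
acc={}
for cam in ['top']*3:
    im,d=vision.grab_frame(cam);hsv=cv2.cvtColor(im,cv2.COLOR_RGB2HSV)
    for n,lo,hi,w in [('g',(45,80,60),(75,255,255),(611,-146)),('r',(0,140,80),(6,255,255),(520,50))]:
        u,v=proj(cam,(*w,19.5)).round().astype(int);m=cv2.inRange(hsv,lo,hi)[v-9:v+10,u-9:u+10];ys,xs=np.nonzero(m)
        acc.setdefault(n,[]).append(at_z(cam,(xs.mean()+u-9,ys.mean()+v-9),19.5)[:2])
g,q=[np.mean(acc[k],0) for k in 'gr'];v=g-q;print('marks',g,q,'mid',(g+q)/2,'len',np.hypot(*v),'yaw',np.arctan2(v[1],v[0])-np.arctan2(-196,90))
for t,z in [('leg_post',48),('leg_hinge',12),('tray',4),('red_tape_centre',12),('black_tape_centre',13),('bolt_centre',30)]: print(t,[(round(x['conf'],2),at_z('top',x['uv'],z).round(0)) for x in vision.landmark_of('top',t)[:2]])
save(im[110:310,140:500],'top4',2.2)
E
python3 plate.py
```

```text
[556.16 198.27  78.21] [3.14 0.   1.91] [-0.72 -0.14  7.14] 0.20365336401932693 58.79451513290405 28.15
marks [ 610.58 -146.17] [519.22  49.05] mid [564.9  -48.56] len 215.5469620201869 yaw 0.0072222352478947816
leg_post [(0.63, array([ 513., -296.,   48.]))]
leg_hinge [(0.96, array([ 512., -179.,   12.])), (0.19, array([ 619., -489.,   12.]))]
tray [(0.84, array([ 561., -430.,    4.]))]
red_tape_centre [(0.74, array([ 610., -398.,   12.])), (0.63, array([601., -52.,  12.]))]
black_tape_centre [(0.77, array([ 523., -481.,   13.])), (0.72, array([444., 195.,  13.]))]
bolt_centre [(0.64, array([ 619., -479.,   30.])), (0.47, array([ 615., -149.,   30.]))]
```

View pics/top4.png

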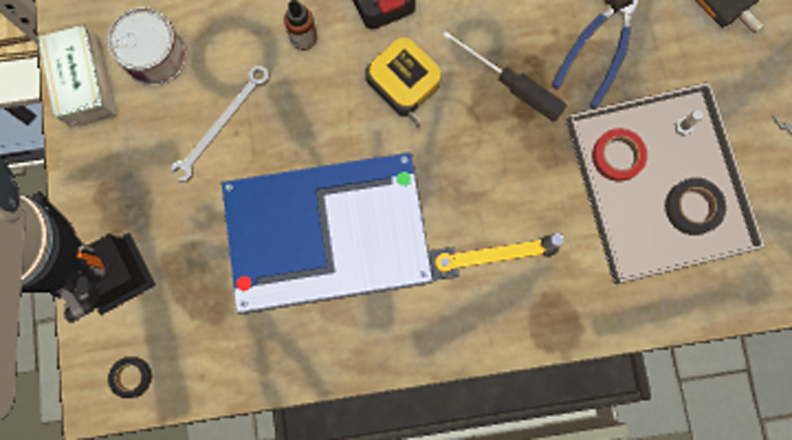

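The leg lies straight out along the plate's -y, with its post at (555,240), and everything is in the tray. Next I lift the pen and carry it over the green end (seam b).

Emit:
{"method": "play_rows", "body": {
  "steps": [
    {"delta_pos": [0,0,-0.5],"yaw": 0,"jaw": 12},
    {"delta_pos": [0,0,-1.5],"yaw": 0,"jaw": 12},
    {"delta_pos": [0,0,-3],"yaw": 0,"jaw": 12},
    {"delta_pos": [0,0,-4.5],"yaw": 0,"jaw": 12},
    {"delta_pos": [0,0,-6],"yaw": 0,"jaw": 12},
    {"delta_pos": [0,0,-7.5],"yaw": 0,"jaw": 12},
    {"delta_pos": [0,0,-8],"yaw": 0,"jaw": 12},
    {"delta_pos": [0,0,-8],"yaw": 0,"jaw": 12}
  ]
}}

```text
clock: 29.4
eef_pos: [555.8, 198.1, 158.0]
tcp_rot: [3.14, 0.0, 1.911]
contact_force: [-0.1, -0.1, -1.0]
opening: 0.202
grasp_force: 58.5
```

Emit:
{"method": "play_rows", "body": {
  "steps": [
    {"delta_pos": [-2,-0.4,0],"yaw": 0,"jaw": 12},
    {"delta_pos": [-6,-1.1,0],"yaw": 0,"jaw": 12},
    {"delta_pos": [-10.5,-1.8,0],"yaw": 0,"jaw": 12},
    {"delta_pos": [-15,-2.6,0],"yaw": 0,"jaw": 12},
    {"delta_pos": [-19.5,-3.4,0],"yaw": 0,"jaw": 12},
    {"delta_pos": [-24,-4.2,0],"yaw": 0,"jaw": 12},
    {"delta_pos": [-28.5,-5,0],"yaw": 0,"jaw": 12},
    {"delta_pos": [-31.5,-5.6,0],"yaw": 0,"jaw": 12}
  ]
}}

```text
clock: 30.2
eef_pos: [607.2, -120.6, 155.9]
tcp_rot: [-3.141, -0.0, 1.91]
contact_force: [0.2, 0.3, -0.8]
opening: 0.198
grasp_force: 58.5
```

Emit:
{"method": "play_rows", "body": {
  "steps": [
    {"delta_pos": [-1.1,-0.15,1],"yaw": 0,"jaw": 12},
    {"delta_pos": [-1.1,-0.15,3],"yaw": 0,"jaw": 12},
    {"delta_pos": [-1.1,-0.15,5],"yaw": 0,"jaw": 12},
    {"delta_pos": [-1.1,-0.15,5.5],"yaw": 0,"jaw": 12},
    {"delta_pos": [-1.1,-0.15,5.5],"yaw": 0,"jaw": 12},
    {"delta_pos": [-1.1,-0.15,5.5],"yaw": 0,"jaw": 12},
    {"delta_pos": [-1.1,-0.15,5.5],"yaw": 0,"jaw": 12},
    {"delta_pos": [-1.1,-0.15,5.5],"yaw": 0,"jaw": 12}
  ]
}}

```text
clock: 31.0
eef_pos: [610.3, -128.5, 102.7]
tcp_rot: [3.14, 0.001, 1.911]
contact_force: [0.0, 0.1, -0.7]
opening: 0.205
grasp_force: 58.5
```

```bash
python3 look.py w6 probe_tip:30 seam_b:10 green_mark:19.5 red_mark:19.5
python3 - <<'E'
from h import *
im=cv2.imread('pics/w6.png');cv2.imwrite('pics/w6c.png',cv2.resize(im[90:290,220:460],None,fx=3,fy=3,interpolation=cv2.INTER_CUBIC))
s=r.sense();print(s['eef_pos'],proj('wrist',(*s['eef_pos'][:2],s['eef_pos'][2]-68)))
vision.grab_frame('side');print([(round(x['conf'],2),x['uv']) for x in vision.landmark_of('side','probe_tip')[:2]],proj('side',(*s['eef_pos'][:2],s['eef_pos'][2]-68)))
E
```

```text
[ 610.3 -128.5  102.7] [3.1 0.  1.9] 31.0
[[  0.9   0.3   0.1 583.4]
 [  0.3  -0.9  -0.3 -52.7]
 [  0.    0.3  -0.9 245.8]
 [  0.    0.    0.    1. ]]
probe_tip [(0.55, [318.0, 276.0], [627.8, -184.5])]
seam_b [(0.74, [318.6, 204.4], [607.7, -126.5]), (0.63, [304.3, 97.9], [567.2, -45.9])]
green_mark []
red_mark [(0.72, [318.3, 277.0], [630.2, -191.7]), (0.56, [322.8, 205.4], [610.2, -123.1])]
[ 609.83871255 -128.58034914  102.04946496] [320.2629399  216.80078135]
[(0.65, [312.0, 222.2])] [314.34542628 223.27855621]
```

View pics/w6c.png

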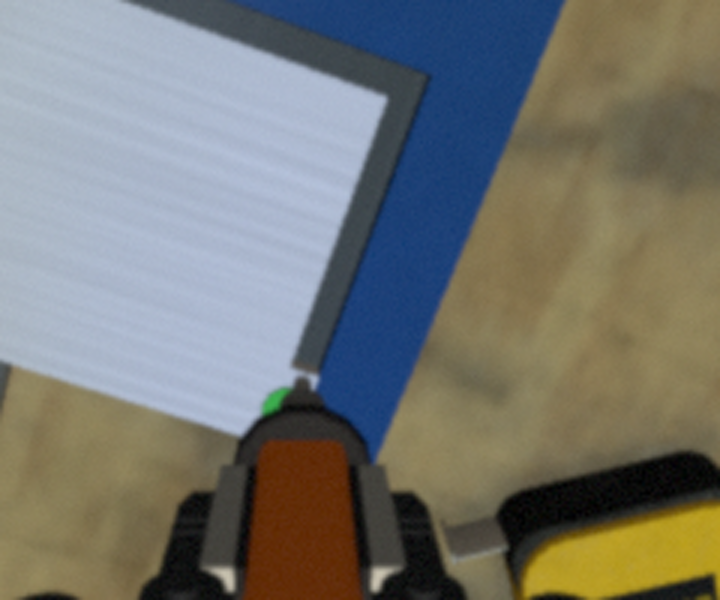

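The tip is at image (321,218), within 1 px of where a straight pen should project. The groove's end is just behind it at about (322,213) and the bend is at about (356,119). I'll check those against the plate pose.

Run:
```python
from h import *
np.set_printoptions(precision=1,suppress=True)
f=lambda c,z=18:at_z('wrist',(c[0]/3+220,c[1]/3+90),z)[:2]
print('bend outer/inner',f((428,75)),f((388,97)),'mid',f((408,86)),'end edges',f((293,365)),f((318,375)),'run edges', f((355,190)),f((386,200)))
M=np.array([565.3,-48.2]);a=.0066;R=np.array([[np.cos(a),-np.sin(a)],[np.sin(a),np.cos(a)]])
for n,p in [('b',(45,-80)),('b2',(45,0)),('a2',(-45,0)),('a',(-45,80))]: print(n,M+R@p)
to(*(M+R@(45,-80)),102)
```

```text
bend outer/inner [614.6 -42.8] [606.8 -51.4] mid [610.7 -47.1] end edges [ 608.  -130.5] [ 615.9 -131. ] run edges [607.2 -77.1] [616.1 -76.8]
b [ 610.8 -127.9]
b2 [610.3 -47.9]
a2 [520.3 -48.5]
a [519.8  31.5]
delta cm [ 0.   0.1 -0. ] yaw None from [ 609.8 -128.6  101.9] 1.9108
```

Emit:
{"method": "play_rows", "body": {
  "steps": [
    {"delta_pos": [0.06,0.17,0.3],"yaw": 0,"jaw": 12},
    {"delta_pos": [0.06,0.17,0.8],"yaw": 0,"jaw": 12},
    {"delta_pos": [0.06,0.17,1.3],"yaw": 0,"jaw": 12},
    {"delta_pos": [0.06,0.17,1.7],"yaw": 0,"jaw": 12},
    {"delta_pos": [0.06,0.17,2.0],"yaw": 0,"jaw": 12},
    {"delta_pos": [0.06,0.17,2.2],"yaw": 0,"jaw": 12},
    {"delta_pos": [0.06,0.17,2.25],"yaw": 0,"jaw": 12},
    {"delta_pos": [0.06,0.17,2.25],"yaw": 0,"jaw": 12}
  ]
}}

```text
clock: 32.15
eef_pos: [611.2, -127.5, 79.3]
tcp_rot: [-3.142, -0.0, 1.911]
contact_force: [0.0, -0.7, -0.6]
opening: 0.198
grasp_force: 58.5
```

```bash
python3 look.py w7 probe_tip:12;  python3 - <<'E'
from h import *
im=cv2.imread('pics/w7.png');cv2.imwrite('pics/w7c.png',cv2.resize(im[150:270,260:400],None,fx=4,fy=4,interpolation=cv2.INTER_CUBIC))
s=r.sense();print(s['eef_pos'].round(1),s['contact_force'].round(1),proj('wrist',(*s['eef_pos'][:2],s['eef_pos'][2]-68)))
E
```

```text
[ 611.2 -127.5   79.3] [-3.1 -0.   1.9] 32.15
[[  0.9   0.3   0.1 584.5]
 [  0.3  -0.9  -0.3 -51.7]
 [ -0.    0.3  -0.9 222.5]
 [  0.    0.    0.    1. ]]
probe_tip [(0.66, [318.1, 214.3], [608.8, -125.8]), (0.55, [187.4, 231.4], [511.4, -176.4])]
[ 611.3 -127.5   79.5] [-0.   0.  -0.8] [320.29226401 216.8140162 ]
```

View pics/w7c.png

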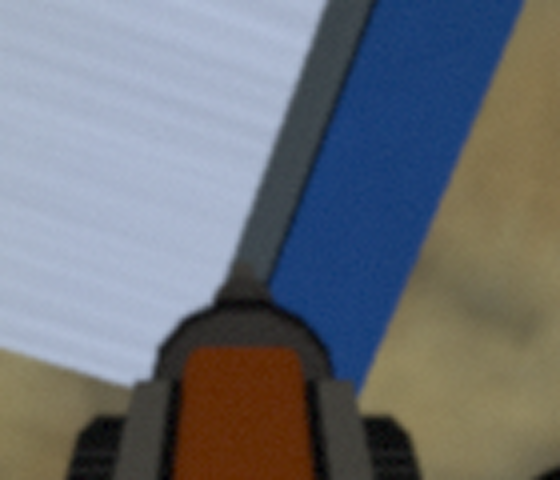

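The pen tip is down in the groove at the green end, with no side load. I'll lower it gently to the floor.

Emit:
{"method": "play_rows", "body": {
  "steps": [
    {"delta_pos": [0,0,0.03],"yaw": 0,"jaw": 12},
    {"delta_pos": [0,0,0.06],"yaw": 0,"jaw": 12},
    {"delta_pos": [0,0,0.09],"yaw": 0,"jaw": 12},
    {"delta_pos": [0,0,0.12],"yaw": 0,"jaw": 12},
    {"delta_pos": [0,0,0.12],"yaw": 0,"jaw": 12},
    {"delta_pos": [0,0,0.12],"yaw": 0,"jaw": 12},
    {"delta_pos": [0,0,0.12],"yaw": 0,"jaw": 12},
    {"delta_pos": [0,0,0.12],"yaw": 0,"jaw": 12}
  ]
}}

```text
clock: 33.05
eef_pos: [611.2, -127.5, 78.2]
tcp_rot: [3.141, 0.0, 1.911]
contact_force: [-0.7, -0.4, 1.2]
opening: 0.2
grasp_force: 58.5
```

Emit:
{"method": "play_rows", "body": {
  "steps": [
    {"delta_pos": [0.189,0.066,0],"yaw": 0,"jaw": 12},
    {"delta_pos": [0.378,0.131,0],"yaw": 0,"jaw": 12},
    {"delta_pos": [0.566,0.197,0],"yaw": 0,"jaw": 12},
    {"delta_pos": [0.755,0.263,0],"yaw": 0,"jaw": 12},
    {"delta_pos": [0.944,0.329,0],"yaw": 0,"jaw": 12},
    {"delta_pos": [1.133,0.394,0],"yaw": 0,"jaw": 12},
    {"delta_pos": [1.321,0.46,0],"yaw": 0,"jaw": 12},
    {"delta_pos": [1.51,0.526,0],"yaw": 0,"jaw": 12}
  ]
}}

```text
clock: 33.85
eef_pos: [611.1, -111.3, 78.1]
tcp_rot: [3.142, 0.0, 1.911]
contact_force: [-0.4, -1.2, 2.6]
opening: 0.203
grasp_force: 58.7
```

Emit:
{"method": "play_rows", "body": {
  "steps": [
    {"delta_pos": [0.189,0.066,0],"yaw": 0,"jaw": 12},
    {"delta_pos": [0.378,0.131,0],"yaw": 0,"jaw": 12},
    {"delta_pos": [0.566,0.197,0],"yaw": 0,"jaw": 12},
    {"delta_pos": [0.755,0.263,0],"yaw": 0,"jaw": 12},
    {"delta_pos": [0.944,0.329,0],"yaw": 0,"jaw": 12},
    {"delta_pos": [1.133,0.394,0],"yaw": 0,"jaw": 12},
    {"delta_pos": [1.321,0.46,0],"yaw": 0,"jaw": 12},
    {"delta_pos": [1.51,0.526,0],"yaw": 0,"jaw": 12}
  ]
}}

```text
clock: 34.65
eef_pos: [611.0, -95.3, 78.1]
tcp_rot: [3.142, 0.0, 1.911]
contact_force: [0.7, -1.6, 3.5]
opening: 0.202
grasp_force: 58.7
```

Light floor contact, about 3 N, with no side load. Continuing.

Emit:
{"method": "play_rows", "body": {
  "steps": [
    {"delta_pos": [0.189,0.066,0],"yaw": 0,"jaw": 12},
    {"delta_pos": [0.378,0.131,0],"yaw": 0,"jaw": 12},
    {"delta_pos": [0.566,0.197,0],"yaw": 0,"jaw": 12},
    {"delta_pos": [0.755,0.263,0],"yaw": 0,"jaw": 12},
    {"delta_pos": [0.944,0.329,0],"yaw": 0,"jaw": 12},
    {"delta_pos": [1.133,0.394,0],"yaw": 0,"jaw": 12},
    {"delta_pos": [1.321,0.46,0],"yaw": 0,"jaw": 12},
    {"delta_pos": [1.51,0.526,0],"yaw": 0,"jaw": 12}
  ]
}}

```text
clock: 35.45
eef_pos: [610.9, -79.3, 78.1]
tcp_rot: [3.142, 0.0, 1.911]
contact_force: [0.4, -1.9, 2.0]
opening: 0.209
grasp_force: 58.8
```

Emit:
{"method": "play_rows", "body": {
  "steps": [
    {"delta_pos": [0.189,0.066,0],"yaw": 0,"jaw": 12},
    {"delta_pos": [0.378,0.131,0],"yaw": 0,"jaw": 12},
    {"delta_pos": [0.566,0.197,0],"yaw": 0,"jaw": 12},
    {"delta_pos": [0.755,0.263,0],"yaw": 0,"jaw": 12},
    {"delta_pos": [0.944,0.329,0],"yaw": 0,"jaw": 12},
    {"delta_pos": [1.133,0.394,0],"yaw": 0,"jaw": 12},
    {"delta_pos": [1.321,0.46,0],"yaw": 0,"jaw": 12},
    {"delta_pos": [1.51,0.526,0],"yaw": 0,"jaw": 12}
  ]
}}

```text
clock: 36.25
eef_pos: [610.8, -63.3, 78.1]
tcp_rot: [-3.142, -0.0, 1.911]
contact_force: [-0.4, -2.8, 3.5]
opening: 0.204
grasp_force: 58.8
```

Emit:
{"method": "play_rows", "body": {
  "steps": [
    {"delta_pos": [0.189,0.066,0],"yaw": 0,"jaw": 12},
    {"delta_pos": [0.378,0.131,0],"yaw": 0,"jaw": 12},
    {"delta_pos": [0.566,0.197,0],"yaw": 0,"jaw": 12},
    {"delta_pos": [0.755,0.263,0],"yaw": 0,"jaw": 12},
    {"delta_pos": [0.944,0.329,0],"yaw": 0,"jaw": 12},
    {"delta_pos": [1.133,0.394,0],"yaw": 0,"jaw": 12},
    {"delta_pos": [1.321,0.46,0],"yaw": 0,"jaw": 12},
    {"delta_pos": [1.49,0.52,0],"yaw": 0,"jaw": 12}
  ]
}}

```text
clock: 37.05
eef_pos: [610.7, -47.5, 78.1]
tcp_rot: [-3.142, -0.0, 1.911]
contact_force: [0.1, -1.7, 4.6]
opening: 0.207
grasp_force: 58.9
```

Run:
```python
from h import *
im,d=vision.grab_frame('wrist')
save(im[130:270,200:400],'w8',4)
s=r.sense();print(s['eef_pos'].round(1),s['contact_force'].round(1))
```

```text
[610.8 -47.3  78.1] [-0.1 -0.5  3.9]
```

View pics/w8.png

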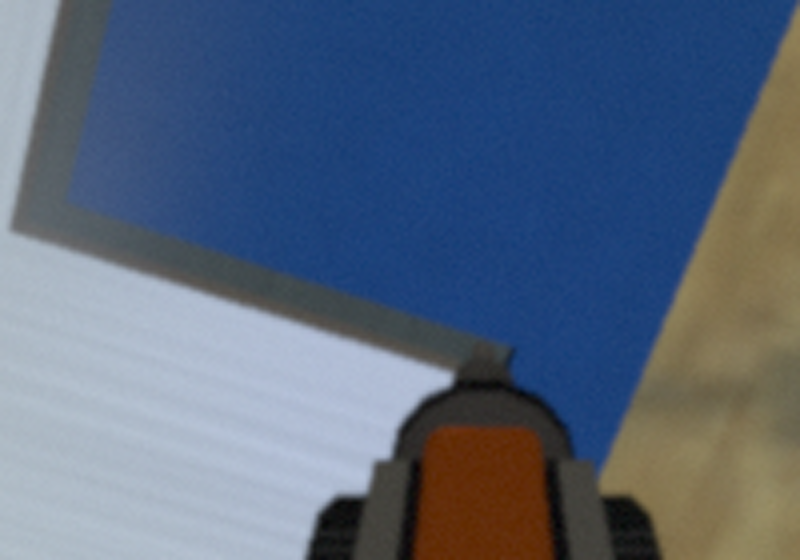

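The tip is at the first bend. The cross run goes up-left to the next bend at crop (41,218). I'll get that bend's position.

Run:
```python
from h import *
np.set_printoptions(precision=1,suppress=True)
f=lambda c,z=18:at_z('wrist',(c[0]/4+200,c[1]/4+130),z)[:2]
print('a2',f((12,230)),f((70,205)),f((41,218)),'mid run edges',f((300,280)),f((270,300)),'corner b2',f((514,347)))
print('run2',f((38,110)),f((97,70)))
to(520.6,-48,78.1)
```

```text
a2 [517.6 -51.7] [527.  -43.3] [522.3 -47.6] mid run edges [572.2 -43. ] [567.8 -48.8] corner b2 [615.8 -42.2]
run2 [517.4 -27.7] [526.  -16.9]
delta cm [ 2.9 -8.5 -0. ] yaw None from [610.8 -47.3  78.1] 1.9108
```

Emit:
{"method": "play_rows", "body": {
  "steps": [
    {"delta_pos": [0.06,-0.177,0],"yaw": 0,"jaw": 12},
    {"delta_pos": [0.123,-0.353,0],"yaw": 0,"jaw": 12},
    {"delta_pos": [0.184,-0.53,0],"yaw": 0,"jaw": 12},
    {"delta_pos": [0.246,-0.707,0],"yaw": 0,"jaw": 12},
    {"delta_pos": [0.307,-0.883,0],"yaw": 0,"jaw": 12},
    {"delta_pos": [0.369,-1.06,0],"yaw": 0,"jaw": 12},
    {"delta_pos": [0.43,-1.236,0],"yaw": 0,"jaw": 12},
    {"delta_pos": [0.492,-1.413,0],"yaw": 0,"jaw": 12}
  ]
}}

```text
clock: 37.9
eef_pos: [595.7, -47.8, 78.1]
tcp_rot: [3.141, 0.0, 1.911]
contact_force: [1.3, 0.4, 2.2]
opening: 0.202
grasp_force: 58.8
```

Emit:
{"method": "play_rows", "body": {
  "steps": [
    {"delta_pos": [0.06,-0.177,0],"yaw": 0,"jaw": 12},
    {"delta_pos": [0.123,-0.353,0],"yaw": 0,"jaw": 12},
    {"delta_pos": [0.184,-0.53,0],"yaw": 0,"jaw": 12},
    {"delta_pos": [0.246,-0.707,0],"yaw": 0,"jaw": 12},
    {"delta_pos": [0.307,-0.883,0],"yaw": 0,"jaw": 12},
    {"delta_pos": [0.369,-1.06,0],"yaw": 0,"jaw": 12},
    {"delta_pos": [0.43,-1.236,0],"yaw": 0,"jaw": 12},
    {"delta_pos": [0.492,-1.413,0],"yaw": 0,"jaw": 12}
  ]
}}

```text
clock: 38.7
eef_pos: [580.7, -47.9, 78.1]
tcp_rot: [-3.142, -0.0, 1.911]
contact_force: [1.7, 0.2, 2.3]
opening: 0.204
grasp_force: 58.9
```

Emit:
{"method": "play_rows", "body": {
  "steps": [
    {"delta_pos": [0.06,-0.177,0],"yaw": 0,"jaw": 12},
    {"delta_pos": [0.123,-0.353,0],"yaw": 0,"jaw": 12},
    {"delta_pos": [0.184,-0.53,0],"yaw": 0,"jaw": 12},
    {"delta_pos": [0.246,-0.707,0],"yaw": 0,"jaw": 12},
    {"delta_pos": [0.307,-0.883,0],"yaw": 0,"jaw": 12},
    {"delta_pos": [0.369,-1.06,0],"yaw": 0,"jaw": 12},
    {"delta_pos": [0.43,-1.236,0],"yaw": 0,"jaw": 12},
    {"delta_pos": [0.492,-1.413,0],"yaw": 0,"jaw": 12}
  ]
}}

```text
clock: 39.5
eef_pos: [565.7, -47.9, 78.1]
tcp_rot: [3.142, 0.0, 1.911]
contact_force: [1.8, 0.3, 3.0]
opening: 0.204
grasp_force: 58.9
```

Emit:
{"method": "play_rows", "body": {
  "steps": [
    {"delta_pos": [0.06,-0.177,0],"yaw": 0,"jaw": 12},
    {"delta_pos": [0.123,-0.353,0],"yaw": 0,"jaw": 12},
    {"delta_pos": [0.184,-0.53,0],"yaw": 0,"jaw": 12},
    {"delta_pos": [0.246,-0.707,0],"yaw": 0,"jaw": 12},
    {"delta_pos": [0.307,-0.883,0],"yaw": 0,"jaw": 12},
    {"delta_pos": [0.369,-1.06,0],"yaw": 0,"jaw": 12},
    {"delta_pos": [0.43,-1.236,0],"yaw": 0,"jaw": 12},
    {"delta_pos": [0.492,-1.413,0],"yaw": 0,"jaw": 12}
  ]
}}

```text
clock: 40.3
eef_pos: [550.8, -48.0, 78.1]
tcp_rot: [3.142, 0.0, 1.911]
contact_force: [2.8, 0.3, 3.1]
opening: 0.203
grasp_force: 58.9
```

Emit:
{"method": "play_rows", "body": {
  "steps": [
    {"delta_pos": [0.06,-0.177,0],"yaw": 0,"jaw": 12},
    {"delta_pos": [0.123,-0.353,0],"yaw": 0,"jaw": 12},
    {"delta_pos": [0.184,-0.53,0],"yaw": 0,"jaw": 12},
    {"delta_pos": [0.246,-0.707,0],"yaw": 0,"jaw": 12},
    {"delta_pos": [0.307,-0.883,0],"yaw": 0,"jaw": 12},
    {"delta_pos": [0.369,-1.06,0],"yaw": 0,"jaw": 12},
    {"delta_pos": [0.43,-1.236,0],"yaw": 0,"jaw": 12},
    {"delta_pos": [0.492,-1.413,0],"yaw": 0,"jaw": 12}
  ]
}}

```text
clock: 41.1
eef_pos: [535.8, -48.1, 78.1]
tcp_rot: [3.142, 0.0, 1.911]
contact_force: [1.8, -0.1, 3.0]
opening: 0.204
grasp_force: 58.9
```

Emit:
{"method": "play_rows", "body": {
  "steps": [
    {"delta_pos": [0.06,-0.177,0],"yaw": 0,"jaw": 12},
    {"delta_pos": [0.123,-0.353,0],"yaw": 0,"jaw": 12},
    {"delta_pos": [0.184,-0.53,0],"yaw": 0,"jaw": 12},
    {"delta_pos": [0.246,-0.707,0],"yaw": 0,"jaw": 12},
    {"delta_pos": [0.307,-0.883,0],"yaw": 0,"jaw": 12},
    {"delta_pos": [0.369,-1.06,0],"yaw": 0,"jaw": 12},
    {"delta_pos": [0.43,-1.236,0],"yaw": 0,"jaw": 12},
    {"delta_pos": [0.47,-1.36,0],"yaw": 0,"jaw": 12}
  ]
}}

```text
clock: 41.9
eef_pos: [521.4, -48.2, 78.1]
tcp_rot: [-3.142, -0.0, 1.911]
contact_force: [2.3, 0.0, 3.4]
opening: 0.2
grasp_force: 58.9
```

Run:
```python
from h import *
np.set_printoptions(precision=1,suppress=True)
im,d=vision.grab_frame('wrist')
s=r.sense();print(s['eef_pos'].round(1),s['contact_force'].round(1))
# groove cross-sections ahead: dark pixels between white and blue along world x, y from -20..30 at z=18
for y in range(-25,41,8):
    xs=np.arange(500,545,0.5);uv=np.array([proj('wrist',(x,y,18)) for x in xs]).round().astype(int)
    px=im[uv[:,1].clip(0,399),uv[:,0].clip(0,639)].astype(int);dark=(px.max(1)<110)
    print(y,xs[dark].min() if dark.any() else None,xs[dark].max() if dark.any() else None,px[::12].tolist() if y==-25 else '')
to(520.5,32,78.1)
```

```text
[521.1 -48.2  78. ] [ 1.1 -0.7  3.8]
-25 517.5 525.0 [[201, 216, 232], [202, 215, 233], [200, 215, 232], [76, 87, 92], [57, 68, 76], [34, 73, 138], [33, 76, 142], [34, 76, 140]]
-17 517.5 525.5 
-9 517.0 525.5 
-1 517.5 525.5 
7 517.5 525.0 
15 517.0 525.0 
23 517.0 524.5 
31 516.5 524.5 
39 None None 
delta cm [ 7.6  2.6 -0. ] yaw None from [521.1 -48.2  78. ] 1.9108
```

Emit:
{"method": "play_rows", "body": {
  "steps": [
    {"delta_pos": [0.189,0.066,0],"yaw": 0,"jaw": 12},
    {"delta_pos": [0.378,0.131,0],"yaw": 0,"jaw": 12},
    {"delta_pos": [0.566,0.197,0],"yaw": 0,"jaw": 12},
    {"delta_pos": [0.755,0.263,0],"yaw": 0,"jaw": 12},
    {"delta_pos": [0.944,0.328,0],"yaw": 0,"jaw": 12},
    {"delta_pos": [1.133,0.394,0],"yaw": 0,"jaw": 12},
    {"delta_pos": [1.321,0.459,0],"yaw": 0,"jaw": 12},
    {"delta_pos": [1.51,0.525,0],"yaw": 0,"jaw": 12}
  ]
}}

```text
clock: 42.75
eef_pos: [521.5, -32.0, 78.0]
tcp_rot: [-3.142, -0.0, 1.911]
contact_force: [0.1, -1.1, 3.5]
opening: 0.202
grasp_force: 59.0
```

Emit:
{"method": "play_rows", "body": {
  "steps": [
    {"delta_pos": [0.189,0.066,0],"yaw": 0,"jaw": 12},
    {"delta_pos": [0.378,0.131,0],"yaw": 0,"jaw": 12},
    {"delta_pos": [0.566,0.197,0],"yaw": 0,"jaw": 12},
    {"delta_pos": [0.755,0.263,0],"yaw": 0,"jaw": 12},
    {"delta_pos": [0.944,0.328,0],"yaw": 0,"jaw": 12},
    {"delta_pos": [1.133,0.394,0],"yaw": 0,"jaw": 12},
    {"delta_pos": [1.321,0.459,0],"yaw": 0,"jaw": 12},
    {"delta_pos": [1.51,0.525,0],"yaw": 0,"jaw": 12}
  ]
}}

```text
clock: 43.55
eef_pos: [521.4, -16.0, 78.1]
tcp_rot: [-3.142, -0.0, 1.911]
contact_force: [0.3, -2.0, 2.9]
opening: 0.201
grasp_force: 59.0
```

Emit:
{"method": "play_rows", "body": {
  "steps": [
    {"delta_pos": [0.189,0.066,0],"yaw": 0,"jaw": 12},
    {"delta_pos": [0.378,0.131,0],"yaw": 0,"jaw": 12},
    {"delta_pos": [0.566,0.197,0],"yaw": 0,"jaw": 12},
    {"delta_pos": [0.755,0.263,0],"yaw": 0,"jaw": 12},
    {"delta_pos": [0.944,0.328,0],"yaw": 0,"jaw": 12},
    {"delta_pos": [1.133,0.394,0],"yaw": 0,"jaw": 12},
    {"delta_pos": [1.321,0.459,0],"yaw": 0,"jaw": 12},
    {"delta_pos": [1.51,0.525,0],"yaw": 0,"jaw": 12}
  ]
}}

```text
clock: 44.35
eef_pos: [521.3, -0.1, 78.1]
tcp_rot: [-3.142, -0.0, 1.911]
contact_force: [0.3, -1.9, 2.3]
opening: 0.203
grasp_force: 59.0
```

Emit:
{"method": "play_rows", "body": {
  "steps": [
    {"delta_pos": [0.189,0.066,0],"yaw": 0,"jaw": 12},
    {"delta_pos": [0.378,0.131,0],"yaw": 0,"jaw": 12},
    {"delta_pos": [0.566,0.197,0],"yaw": 0,"jaw": 12},
    {"delta_pos": [0.755,0.263,0],"yaw": 0,"jaw": 12},
    {"delta_pos": [0.944,0.328,0],"yaw": 0,"jaw": 12},
    {"delta_pos": [1.133,0.394,0],"yaw": 0,"jaw": 12},
    {"delta_pos": [1.321,0.459,0],"yaw": 0,"jaw": 12},
    {"delta_pos": [1.51,0.525,0],"yaw": 0,"jaw": 12}
  ]
}}

```text
clock: 45.15
eef_pos: [521.2, 15.9, 78.1]
tcp_rot: [-3.141, -0.0, 1.911]
contact_force: [-0.9, -2.1, 3.4]
opening: 0.205
grasp_force: 59.0
```

Emit:
{"method": "play_rows", "body": {
  "steps": [
    {"delta_pos": [0.189,0.066,0],"yaw": 0,"jaw": 12},
    {"delta_pos": [0.378,0.131,0],"yaw": 0,"jaw": 12},
    {"delta_pos": [0.566,0.197,0],"yaw": 0,"jaw": 12},
    {"delta_pos": [0.755,0.263,0],"yaw": 0,"jaw": 12},
    {"delta_pos": [0.944,0.328,0],"yaw": 0,"jaw": 12},
    {"delta_pos": [1.133,0.394,0],"yaw": 0,"jaw": 12},
    {"delta_pos": [1.321,0.459,0],"yaw": 0,"jaw": 12},
    {"delta_pos": [1.49,0.518,0],"yaw": 0,"jaw": 12}
  ]
}}

```text
clock: 45.95
eef_pos: [521.1, 31.7, 78.1]
tcp_rot: [-3.142, -0.0, 1.911]
contact_force: [0.3, -2.3, 3.4]
opening: 0.201
grasp_force: 59.0
```

Emit:
{"method": "play_rows", "body": {
  "steps": [
    {"delta_pos": [0,0,0],"yaw": 0,"jaw": 12},
    {"delta_pos": [0,0,0],"yaw": 0,"jaw": 12},
    {"delta_pos": [0,0,0],"yaw": 0,"jaw": 12},
    {"delta_pos": [0,0,0],"yaw": 0,"jaw": 12},
    {"delta_pos": [0,0,0],"yaw": 0,"jaw": 12},
    {"delta_pos": [0,0,0],"yaw": 0,"jaw": 12},
    {"delta_pos": [0,0,0],"yaw": 0,"jaw": 12},
    {"delta_pos": [0,0,0],"yaw": 0,"jaw": 12}
  ]
}}

```text
clock: 46.75
eef_pos: [521.2, 31.6, 78.1]
tcp_rot: [3.142, -0.0, 1.911]
contact_force: [0.4, 1.7, 2.3]
opening: 0.198
grasp_force: 58.9
```

```bash
python3 -c "
from h import *
to(556.1,198.2,158)"
```

```text
delta cm [14.54  8.85 -7.99] yaw None from [521.2  31.6  78.1] 1.9107
```

The red end is reached. Now I lift the pen and carry it back over the stand.

Emit:
{"method": "play_rows", "body": {
  "steps": [
    {"delta_pos": [0,0,-0.5],"yaw": 0,"jaw": 12},
    {"delta_pos": [0,0,-2],"yaw": 0,"jaw": 12},
    {"delta_pos": [0,0,-4],"yaw": 0,"jaw": 12},
    {"delta_pos": [0,0,-6],"yaw": 0,"jaw": 12},
    {"delta_pos": [0,0,-8],"yaw": 0,"jaw": 12},
    {"delta_pos": [2,1.2,-8.5],"yaw": 0,"jaw": 12},
    {"delta_pos": [5,3,-8.5],"yaw": 0,"jaw": 12},
    {"delta_pos": [8,5,-8.5],"yaw": 0,"jaw": 12}
  ]
}}

```text
clock: 47.55
eef_pos: [541.5, 124.1, 163.6]
tcp_rot: [-3.142, 0.0, 1.91]
contact_force: [0.3, -0.4, -1.5]
opening: 0.2
grasp_force: 58.6
```

Emit:
{"method": "play_rows", "body": {
  "steps": [
    {"delta_pos": [3,1.8,0],"yaw": 0,"jaw": 12},
    {"delta_pos": [5.5,3.2,0],"yaw": 0,"jaw": 12},
    {"delta_pos": [6.55,3.85,0],"yaw": 0,"jaw": 12},
    {"delta_pos": [6.55,3.85,0],"yaw": 0,"jaw": 12},
    {"delta_pos": [6.55,3.85,0],"yaw": 0,"jaw": 12},
    {"delta_pos": [6.55,3.85,0],"yaw": 0,"jaw": 12},
    {"delta_pos": [6.55,3.85,0],"yaw": 0,"jaw": 12},
    {"delta_pos": [6.55,3.85,0],"yaw": 0,"jaw": 12}
  ]
}}

```text
clock: 48.35
eef_pos: [556.0, 197.4, 163.2]
tcp_rot: [-3.142, 0.0, 1.91]
contact_force: [-0.4, -0.0, -1.2]
opening: 0.196
grasp_force: 58.6
```

```bash
python3 -c "
from h import *
to(556.1,198.2,158)
to(556.1,198.2,78)"
```

```text
delta cm [0.07 0.03 0.52] yaw None from [556.  197.4 163.2] 1.9098
delta cm [0.07 0.03 8.52] yaw None from [556.  197.4 163.2] 1.9098
```

Emit:
{"method": "play_rows", "body": {
  "steps": [
    {"delta_pos": [0.07,0.03,1],"yaw": 0,"jaw": 12},
    {"delta_pos": [0.07,0.03,2.5],"yaw": 0,"jaw": 12},
    {"delta_pos": [0.07,0.03,4],"yaw": 0,"jaw": 12},
    {"delta_pos": [0.07,0.03,5.5],"yaw": 0,"jaw": 12},
    {"delta_pos": [0.07,0.03,6.7],"yaw": 0,"jaw": 12},
    {"delta_pos": [0.07,0.03,7.6],"yaw": 0,"jaw": 12},
    {"delta_pos": [0.07,0.03,8.1],"yaw": 0,"jaw": 12},
    {"delta_pos": [0.07,0.03,8.3],"yaw": 0,"jaw": 12}
  ]
}}

```text
clock: 49.15
eef_pos: [556.0, 199.0, 79.5]
tcp_rot: [-3.141, 0.0, 1.911]
contact_force: [0.8, 0.7, -0.7]
opening: 0.201
grasp_force: 58.6
```

Emit:
{"method": "play_rows", "body": {
  "steps": [
    {"delta_pos": [0,0,0.1],"yaw": 0,"jaw": 12},
    {"delta_pos": [0,0,0.2],"yaw": 0,"jaw": 12},
    {"delta_pos": [0,0,0.2],"yaw": 0,"jaw": 12},
    {"delta_pos": [0,0,0.2],"yaw": 0,"jaw": 12},
    {"delta_pos": [0,0,0.2],"yaw": 0,"jaw": 12},
    {"delta_pos": [0,0,0.2],"yaw": 0,"jaw": 12},
    {"delta_pos": [0,0,0.2],"yaw": 0,"jaw": 12},
    {"delta_pos": [0,0,0.2],"yaw": 0,"jaw": 12}
  ]
}}

```text
clock: 49.95
eef_pos: [556.2, 199.0, 78.3]
tcp_rot: [3.141, -0.0, 1.911]
contact_force: [-0.8, -0.2, 0.9]
opening: 0.204
grasp_force: 58.6
```

Fully down, with contact just starting. Next I release, rise clear and check.

Emit:
{"method": "play_rows", "body": {
  "steps": [
    {"delta_pos": [0,0,0],"yaw": 0,"jaw": 25},
    {"delta_pos": [0,0,0],"yaw": 0,"jaw": 40},
    {"delta_pos": [0,0,0],"yaw": 0,"jaw": 60},
    {"delta_pos": [0,0,0],"yaw": 0,"jaw": 60},
    {"delta_pos": [0,0,0],"yaw": 0,"jaw": 60},
    {"delta_pos": [0,0,-2],"yaw": 0,"jaw": 60},
    {"delta_pos": [0,0,-5],"yaw": 0,"jaw": 60},
    {"delta_pos": [0,0,-8],"yaw": 0,"jaw": 60}
  ]
}}

```text
clock: 50.75
eef_pos: [555.7, 198.8, 158.5]
tcp_rot: [-3.14, 0.0, 1.911]
contact_force: [0.3, 0.6, -0.1]
opening: 0.604
grasp_force: 0.0
```

Emit:
{"method": "play_rows", "body": {
  "steps": [
    {"delta_pos": [0,0,-3],"yaw": 0,"jaw": 60},
    {"delta_pos": [0,0,-6],"yaw": 0,"jaw": 60},
    {"delta_pos": [0,0,-10],"yaw": 0,"jaw": 60},
    {"delta_pos": [0,0,-10],"yaw": 0,"jaw": 60},
    {"delta_pos": [0,0,-10],"yaw": 0,"jaw": 60},
    {"delta_pos": [0,0,-10],"yaw": 0,"jaw": 60},
    {"delta_pos": [0,0,-10],"yaw": 0,"jaw": 60},
    {"delta_pos": [0,0,-10],"yaw": 0,"jaw": 60}
  ]
}}

```text
clock: 51.55
eef_pos: [555.6, 198.8, 256.9]
tcp_rot: [-3.14, 0.0, 1.911]
contact_force: [0.0, 1.0, 0.1]
opening: 0.603
grasp_force: 0.0
```

```bash
sed -i 's/pen2/pen3/' pen.py; python3 pen.py; sed -i 's/top4/top5/' plate.py; python3 plate.py
python3 - <<'E'
import cv2,numpy as np
a=cv2.imread('pics/pen3.png')[:440,100:412];b=cv2.imread('pics/top5.png')[:,312:]
cv2.imwrite('pics/fin.png',np.hstack([a,b]))
E
```

```text
[555.73 198.86 257.12]
374 59.47397068380366 133.32260007939692
grip top 25 ((556.376220703125, 199.80691528320312), (11.26144790649414, 9.846614837646484), 20.86504364013672) [556.19 200.12 131.16]
stand top 1362 ((556.2925415039062, 198.1977996826172), (56.02354431152344, 56.517452239990234), 20.95155906677246)
knob 36993 [552.79 207.88 328.37]
313 330 175 202
side 334 ((556.5702514648438, 199.7766571044922), (21.23944664001465, 17.52359962463379), 19.538814544677734)
[555.73 198.86 257.12] [-3.14  0.    1.91] [0.48 0.1  0.23] 0.6002273399790071 0.0 51.6
marks [ 610.58 -146.17] [519.29  49.25] mid [564.94 -48.46] len 215.6935168002167 yaw 0.0065561303381183045
leg_post [(0.72, array([ 512., -296.,   48.])), (0.46, array([ 616., -471.,   48.]))]
leg_hinge [(0.59, array([ 509., -177.,   12.]))]
tray [(0.57, array([ 558., -432.,    4.])), (0.49, array([612., -90.,   4.]))]
red_tape_centre [(0.64, array([ 608., -396.,   12.]))]
black_tape_centre [(0.79, array([438., 186.,  13.])), (0.57, array([ 532., -477.,   13.]))]
bolt_centre [(0.42, array([ 621., -480.,   30.]))]
```

View pics/fin.png

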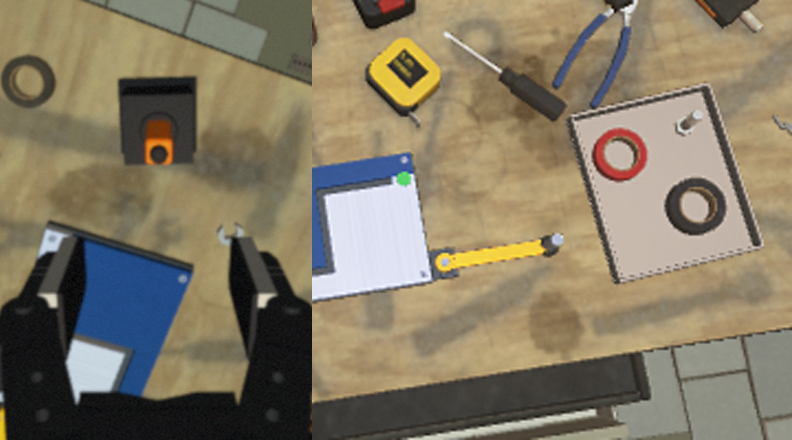

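The pen is home and upright in its stand at (158,150): its top is at 131 mm, as at the start. The tray holds the bolt and both tapes, and the leg is fully out.

```bash
python3 -c "
from rig import r
print(r.sign_off())"
```

```text
the job is handed in; nothing more can be done
None
```

I've handed the job in; sign-off gave no verdict, but my last pictures and force readings show every step done: bolt and both tapes in the tray, leg fully out, seam traced green to red at 2 cm/s under about 5 N, pen back home upright in its stand.

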